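# Refill the laundry tablet jar

### The job

Refill the tablet jar on the wash bench: first slide the funnel jar along the bench until the back edge of its foot is flush and square against the front of the yellow bin, about in the middle of it. Then load every laundry tablet from the open drawer into the green scoop, and with all of them aboard tip the scoop over the funnel so that they all drop into the jar's narrow tube. Finish with the jar still flush, the empty scoop standing flat on the bench and the drawer pushed fully shut, and leave the brush, pot lid, glass jar and blue cup where they are.

Things in the scene. Friction and masses are not known exactly. Their poses are not given: they have to be found in the camera images.
- bin: fixed yellow storage bin with white lid, the neighbour: 120 deep, 180 wide, 70 high (flat front; lid knob tops at 80). Origin at the middle of the foot of its front face; x points into the bin (away from the robot), y along the face, z up
- jar: loose funnel jar, 450 g, slides on the bench: white foot 210 (x) x 136 (y) x 14 mm, a clear tube (outer radius 35, wall 3, axis 35 mm to +x of the origin, straight up to z = 94) widening to a round funnel (mouth outer radius 68, z = 140), and a red fin to grip near the -x end. Origin: centre of the foot's underside; x to the end that meets the bin, z up. Starts 30 to 60 mm short, askew
- jar_rear (a point): middle of the foot's back end face (105 mm along jar x from its origin, 7 mm up); this face goes flush on the bin
- jar_fin (a point): grip point of the red fin: fin 40 mm long along jar x, 15 thick along jar y, from z = 14 to 66; this point at z = 45 mm, 83 mm from the jar's origin along -x (118 mm from the tube's axis)
- jar_tube (a point): centre of the tube's inner floor, 18 mm above the bench; inner radius 32
- jar_mouth (a point): centre of the funnel's mouth, 140 mm above the bench, inner radius 65
- scoop: loose green scoop, 120 g, open nose to its -x, handle to +x, z up, origin on the underside of its floor. Floor 4 mm thick, flat from x = -35 to 55, then a ramp rising at 12 degrees to the nose at x = -75; side walls 45 high, inside half width 45 at the back, 39 at the nose; back wall at x = 55. Handle: a bar 18 wide (y), z = 23 to 45, from x = 56 to 146
- scoop_grip (a point): grip point on the handle, scoop frame (90, 0, 34) mm
- scoop_nose (a point): middle of the pouring lip, scoop frame (-75, 0, 12) mm; tipping the scoop nose-down to about 70 degrees empties it
- unit: fixed case of the clear plastic drawer unit, 250 deep, 252 wide, 62 high; origin at the foot of the middle of its front opening, x into the case, z up. The drawer slides out along its -x
- drawer (a joint): how far the clear drawer is pulled out, m: 0 shut, starts 0.15 to 0.17; stiff slide (about 2 N) that stays where left
- drawer_front (a point): middle of the outer face of the drawer's white front panel (250 wide, 50 high, from z = 6 to 56); a pull lip 80 wide sticks out 14 mm more at z = 43 to 53
- drawer_floor (a point): a point on the drawer's inner floor, 10 mm above the bench, 80 mm behind the front panel; walls 4 thick, top of walls 50 mm above the bench, inside 230 wide
- tab0: hard pressed laundry tablet, blue block 24 x 24 x 20 mm with a white middle layer, 18 g; origin at its centre, z along the 20 mm side (up as it lies in the drawer). Lies in the open part of the drawer (some tablets may be absent)
- tab1: hard pressed laundry tablet, blue block 24 x 24 x 20 mm with a white middle layer, 18 g; origin at its centre, z along the 20 mm side (up as it lies in the drawer). Lies in the open part of the drawer (some tablets may be absent)
- tab2: hard pressed laundry tablet, blue block 24 x 24 x 20 mm with a white middle layer, 18 g; origin at its centre, z along the 20 mm side (up as it lies in the drawer). Lies in the open part of the drawer (some tablets may be absent)
- tab3: hard pressed laundry tablet, blue block 24 x 24 x 20 mm with a white middle layer, 18 g; origin at its centre, z along the 20 mm side (up as it lies in the drawer). Lies in the open part of the drawer (some tablets may be absent)
- tab4: hard pressed laundry tablet, blue block 24 x 24 x 20 mm with a white middle layer, 18 g; origin at its centre, z along the 20 mm side (up as it lies in the drawer). Lies in the open part of the drawer (some tablets may be absent)
- tab5: hard pressed laundry tablet, blue block 24 x 24 x 20 mm with a white middle layer, 18 g; origin at its centre, z along the 20 mm side (up as it lies in the drawer). Lies in the open part of the drawer (some tablets may be absent)
- brush: bystander: red scrubbing brush 150 x 55 x 47 mm, origin at centre of underside
- potlid: bystander: aluminium pot lid, radius 85, knob top 42 mm, origin at centre of underside
- glassjar: bystander: closed glass jar, radius 36, 110 high, origin at centre of underside
- cup: bystander: upturned blue cup, radius 38, 95 high, origin at centre of underside

How it is judged:
On the way, in this order (a step that is already met when the one before it is completed fails the run):
1. the jar's foot is flush and square against the bin (x of jar_rear in the frame of bin above -0.004 m and y of jar_rear in the frame of bin between -0.035 and 0.035 m and angle between the x axis of jar and the x axis of bin, either way round below 0.05 rad and angle between jar's own z axis and vertical below 0.06 rad), for 0.2 s.
2. every tablet lies in the scoop (x of tab0 in the frame of scoop between -0.08 and 0.06 m and y of tab0 in the frame of scoop between -0.05 and 0.05 m and z of tab0 in the frame of scoop between 0 and 0.065 m and x of tab1 in the frame of scoop between -0.08 and 0.06 m and y of tab1 in the frame of scoop between -0.05 and 0.05 m and z of tab1 in the frame of scoop between 0 and 0.065 m and x of tab2 in the frame of scoop between -0.08 and 0.06 m and y of tab2 in the frame of scoop between -0.05 and 0.05 m and z of tab2 in the frame of scoop between 0 and 0.065 m and x of tab3 in the frame of scoop between -0.08 and 0.06 m and y of tab3 in the frame of scoop between -0.05 and 0.05 m and z of tab3 in the frame of scoop between 0 and 0.065 m and x of tab4 in the frame of scoop between -0.08 and 0.06 m and y of tab4 in the frame of scoop between -0.05 and 0.05 m and z of tab4 in the frame of scoop between 0 and 0.065 m and x of tab5 in the frame of scoop between -0.08 and 0.06 m and y of tab5 in the frame of scoop between -0.05 and 0.05 m and z of tab5 in the frame of scoop between 0 and 0.065 m), for 0.2 s.
3. the scoop is tipped with its nose over the funnel (angle between scoop's own z axis and vertical above 0.5 rad and horizontal distance between scoop_nose and jar_mouth below 0.08 m and z of scoop_nose in the frame of jar_mouth above -0.03 m), for 0.05 s.
4. every tablet is down in the tube (horizontal distance between each of tab0, tab1, tab2, tab3, tab4, tab5 and jar_tube below 0.034 m and z of tab0 in the frame of jar_tube between -0.005 and 0.08 m and z of tab1 in the frame of jar_tube between -0.005 and 0.08 m and z of tab2 in the frame of jar_tube between -0.005 and 0.08 m and z of tab3 in the frame of jar_tube between -0.005 and 0.08 m and z of tab4 in the frame of jar_tube between -0.005 and 0.08 m and z of tab5 in the frame of jar_tube between -0.005 and 0.08 m), for 0.2 s.
At the end, for the whole second after the job is handed in: all tablets in the tube (34 mm from its axis, up to 80 mm above its floor); jar upright, its foot within 4 mm of the bin's front, 35 mm of its middle, square to 0.05 rad; scoop flat on the bench (0.12 rad), at rest; drawer within 8 mm of shut (all of step 1 and all of step 4 and angle between scoop's own z axis and vertical below 0.12 rad and height (world z) of scoop below 0.012 m and linear speed of each of scoop, jar below 0.03 m/s and value of joint drawer below 0.008 m); the robot touches nothing.
It fails at once if the red scrubbing brush is disturbed (moved more than 30 mm) (distance of brush from where it was at the start of the episode above 0.03 m).
It fails at once if the pot lid is disturbed (moved more than 30 mm) (distance of potlid from where it was at the start of the episode above 0.03 m).
It fails at once if the glass jar is disturbed (moved more than 30 mm) (distance of glassjar from where it was at the start of the episode above 0.03 m).
It fails at once if the blue cup is disturbed (moved more than 30 mm) (distance of cup from where it was at the start of the episode above 0.03 m).
It fails at once if the jar is tipped over (angle between jar's own z axis and vertical above 0.5 rad).
Of tab0, tab1, tab2, tab3, tab4, tab5 only 3 to 6 are there at a start; the rules pass over those that are not, and their reading is None.
At some moment in a run one of jar, scoop may be knocked a few centimetres aside while the robot is not near it.
It also fails if it takes over 210 s, if anything falls off the work surface, if the arm or the gripper's body presses on something with over 40 N, if the wrist force passes 120 N, or if a joint passes its speed limit or range.

### The arm

A 6-joint arm with a two-finger parallel gripper is mounted at the origin on the work surface. World frame = base frame: x ahead of the robot, y to its left, z up, the work surface at z = 0. Lengths are in m, angles in rad, forces in N, time in s.
With the tool pointing down it reaches from about 0.35 to 0.975 m from the base axis. Payload 7.1 kg.
Tool frame: the origin (TCP) lies at the very end of the fingers, on their centre line; the grasp point (between the pads) lies 19 mm behind it (bot.tcp_to_grasp is the distance from the TCP to the grasp point, in m); x points along the fingers, y is the direction in which the jaws open and shut, and the axes are right-handed (so a half turn about x gives the same grasp; the last joint's range is limited). The gripper opens to 88 mm and grips with 3 to 60 N. Pads are 20 mm wide; open, the fingers measure 115 mm over their backs; the gripper's body (75 mm by 178 mm) begins 61 mm behind the grasp point.
Start: joints at [1.26, 0.423, 1.63, -0, 1.089, -0.019], TCP at [0.18, 0.599, 0.223] pointing down, gripper open.
Joint ranges: [-3, 3], [-0.9, 2.11], [0.09, 2.58], [-1.31, 4.45], [0.11, 2.69], [-2.54, 2.54]. Speed limits (rad/s): [2.39, 2.39, 3.01, 3.14, 3.14, 3.14].

### API

Orientations are given as a 3x3 rotation matrix whose columns are the frame's x, y, z axes.
In Python, from cell import bot gives the robot as it stands. The module is installed in compiled form; this text tells all that it offers.
- The arm moves only by the tool servo_tool, never from a script. Its argument "increments" is a list that holds one entry, the list of rows, each a list of 7 numbers: the closure, from 0 (fully open) to 1 (shut), then the shift along the tool's x, y, z in cm, then the turn, a rotation vector about the tool's x, y, z in rad. In form: [[[claw, dx, dy, dz, wx, wy, wz], ...]]. A call has 1 to 10 rows; each row is the pose to reach, as a shift and turn from the pose commanded when the call began, along the tool's axes at that moment; what a row does not reach only later rows make up. A row lasts 1/12 s, in which the tool goes at most 41.7 mm and 7.16 degrees, less where a joint would pass 70% of its speed; a pose out of reach is approached as far as the arm can. A call with a gripper value outside its range is refused whole. The fingers move at their own pace and stop on an object; "newtons" is the grip in N (left out, the last holds). Time passes only in rows, so rows that repeat a pose let the fingers close. It gives the time, the measured TCP pose, the force and the opening at its end, in the units of the state.
- bot.state(): the state, without advancing time (a new reading comes with each control period).
- bot.get_image(name): name is "scene" or "top" or "wrist"; returns the picture (420x560x3 uint8, red, green, blue); there is no depth.
- bot.camera_model(name): a dict with "vfov" (degrees; the focal length in pixels is half the picture's height over the tangent of half this angle, whatever the lens; pixels are square), "cx", "cy" (the principal point, pixels), "pose" (4x4, takes a point from camera to world coordinates). Camera axes: x right, y down, z forward; pixel columns grow to the right and rows downward; lengths in m; the calibration is good to about 2 mm. A picture is of the moment at which its call begins: read the wrist's pose just before it. camera_model takes no time and is no camera call; for the wrist camera it gives the pose at the moment of the call.
- bot.close_job(): hands the job in, once; it reports no verdict.
The state is a dict: "time_s": time; "joint_positions": joint angles; "qvel": joint speeds; "joint_torque": joint torques, N m; "position": TCP position; "orientation": TCP orientation; "wrist_force": force on the tool from outside, world axes, zero at the start; "torque": the same for the moment, N m; "opening": finger opening in m.
Only numpy, scipy, OpenCV 4.12 (cv2) and the standard library are available. Lean on these libraries where they do the work, as an engineer would, in place of code of your own. Each camera call takes 0.05 s, during which the arm holds its last target.

## Working session

There is one attempt and no reset: what is moved stays moved. The work goes in short steps, Python scripts to look and compute and a tool call to move; the robot and the scene stay as the last step left them, time stands still between calls to the robot, and variables do not carry over. Pictures are saved under pics/ and viewed, and the job is handed in when it is done.

Besides the shell and the picture viewer there is one more tool, called after ">>>" as name(argument=value, ...), one argument or row to a line, values as JSON. servo_tool: Moves the arm, as the interface text tells. Its arguments: {"type":"object","properties":{"increments":{"type":"array","items":{"type":"array","items":{"type":"array","items":{"type":"number"}}}},"newtons":{"type":"number"}},"required":["increments"]}

```bash
mkdir -p pics; ls
cat > h.py <<'E'
import numpy as np, cv2
from cell import bot
def snap(n,f):
    cm=bot.camera_model(n); im=bot.get_image(n); cv2.imwrite('pics/'+f,im[:,:,::-1]); 
    np.savez('pics/'+f+'.npz',im=im,pose=cm['pose'],v=cm['vfov'],cx=cm['cx'],cy=cm['cy']); return im
def load(f): return np.load('pics/'+f+'.npz')
def ray(m,u,v):
    f=210/np.tan(np.radians(float(m['v']))/2); P=m['pose']
    d=P[:3,:3]@np.array([(u-m['cx'])/f,(v-m['cy'])/f,1]); return P[:3,3],d
def pz(m,u,v,z):
    o,d=ray(m,u,v); return o+d*(z-o[2])/d[2]
def proj(m,p):
    f=210/np.tan(np.radians(float(m['v']))/2); P=m['pose']
    q=P[:3,:3].T@(np.array(p)-P[:3,3]); return q[0]/q[2]*f+m['cx'],q[1]/q[2]*f+m['cy']
def st():
    s=bot.state(); print(s['time_s'],np.round(s['position'],4),np.round(s['orientation'],3).tolist(),np.round(s['wrist_force'],1),round(s['opening'],4),np.round(s['joint_positions'],3))
    return s
E
python3 - <<'E'
from h import *
np.set_printoptions(precision=4,suppress=True)
for n in ['scene','top','wrist']:
    snap(n,n+'0.png'); m=load(n+'0.png'); print(n,m['pose'],m['v'],m['cx'],m['cy'])
st()
E
```

```text
pics
scene [[-0.2632  0.5859 -0.7664  1.4486]
 [ 0.9647  0.1517 -0.2154  0.1658]
 [-0.01   -0.7961 -0.6051  0.7939]
 [ 0.      0.      0.      1.    ]] 49.42576036368335 279.05609110135464 210.84732640441527
top [[-0.0255 -0.9971  0.0719  0.5086]
 [-0.9996  0.0261  0.0084 -0.0884]
 [-0.0103 -0.0716 -0.9974  1.0539]
 [ 0.      0.      0.      1.    ]] 57.463159918820544 285.1749718625942 206.0361409352854
wrist [[ 0.2875  0.928   0.237   0.116 ]
 [ 0.9578 -0.2781 -0.073   0.618 ]
 [-0.0018  0.248  -0.9688  0.3851]
 [ 0.      0.      0.      1.    ]] 63.76423302148625 275.4679853745469 207.60301602842034
0.15 [0.1796 0.5982 0.2221] [[-0.0, 0.288, 0.958], [-0.001, 0.958, -0.288], [-1.0, -0.001, -0.0]] [-0.2 -0.2  0.9] 0.0878 [ 1.26   0.424  1.63   0.     1.089 -0.019]
```

View pics/top0.png

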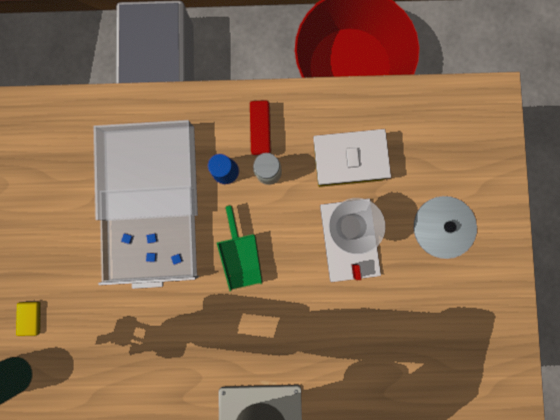

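View pics/scene0.png

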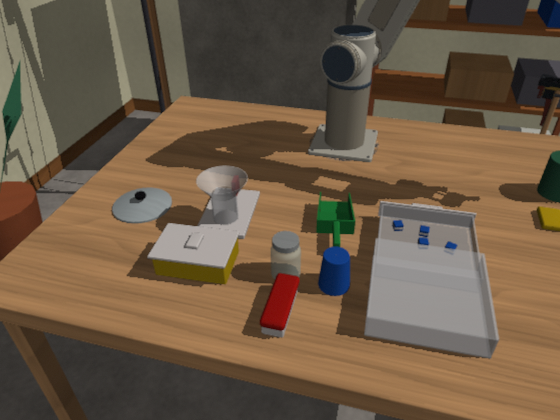

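View pics/wrist0.png

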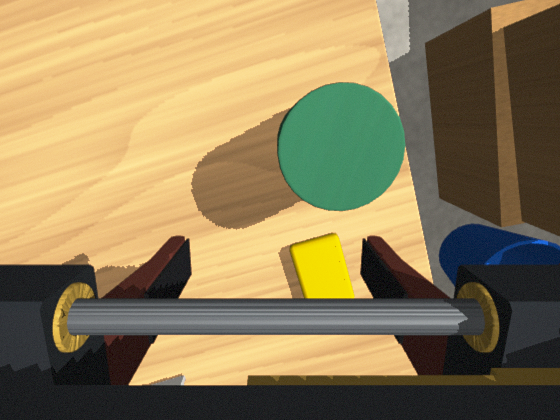

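The top view shows 4 tablets in the drawer, at (127,239), (152,238), (152,257) and (177,259). The jar is at about (350,240), the bin at (352,157) and the scoop at (240,255), handle towards +x. I'll enlarge it for corners.

Run:
```python
from h import *
im=load('top0.png')['im'][:,:,::-1]
def crop(x0,y0,x1,y1,k,f):
    cv2.imwrite('pics/'+f,cv2.resize(im[y0:y1,x0:x1],None,fx=k,fy=k,interpolation=cv2.INTER_CUBIC))
crop(300,120,420,290,3.5,'c1.png'); crop(85,110,275,300,3.1,'c2.png')
m=load('top0.png')
I=m['im']; hsv=cv2.cvtColor(I,cv2.COLOR_RGB2HSV)
for nm,lo,hi in [('blue',(105,120,60),(130,255,255)),('green',(50,100,30),(80,255,255)),('red',(0,150,60),(8,255,255))]:
    k=cv2.inRange(hsv,lo,hi)
    n,l,s,c=cv2.connectedComponentsWithStats(k)
    for i in range(1,n):
        if s[i,4]>20: print(nm,s[i],c[i].round(1),pz(m,*c[i],0.03).round(4))
```

```text
blue [208 154  24  30 494] [219.6 167. ] [0.6928 0.0948 0.03  ]
blue [122 234  10   9  71] [126.4 238.1] [0.5077 0.3472 0.03  ]
blue [147 234   9   9  70] [151.1 238. ] [0.5062 0.2809 0.03  ]
blue [146 253  10   9  70] [150.4 256.7] [0.4564 0.2826 0.03  ]
blue [171 254  11  10  71] [176.  258.7] [0.4496 0.2143 0.03  ]
green [ 217  206   45   85 1972] [239.2 257.1] [0.4495 0.0458 0.03  ]
green [  3 358  20  11  61] [ 13.6 362.8] [0.189  0.6427 0.03  ]
green [ 20 364   8  11  25] [ 23.5 369. ] [0.1727 0.6161 0.03  ]
green [ 10 368  11   7  23] [ 14.7 370.8] [0.1687 0.6392 0.03  ]
green [  3 376  22  21 113] [ 12.5 386.2] [0.1295 0.6439 0.03  ]
red [ 295    0  124   78 8207] [357.9  39.8] [ 1.037  -0.2922  0.03  ]
red [ 250  100   21   55 1056] [259.6 127. ] [ 0.7999 -0.0156  0.03  ]
red [352 265   9  15 104] [356.3 271.8] [ 0.4032 -0.2633  0.03  ]
```

View pics/c1.png

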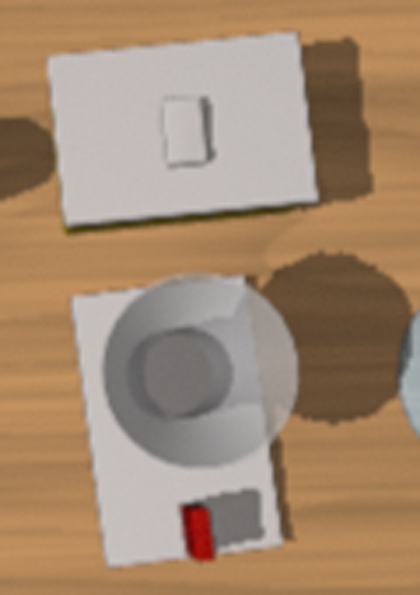

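View pics/c2.png

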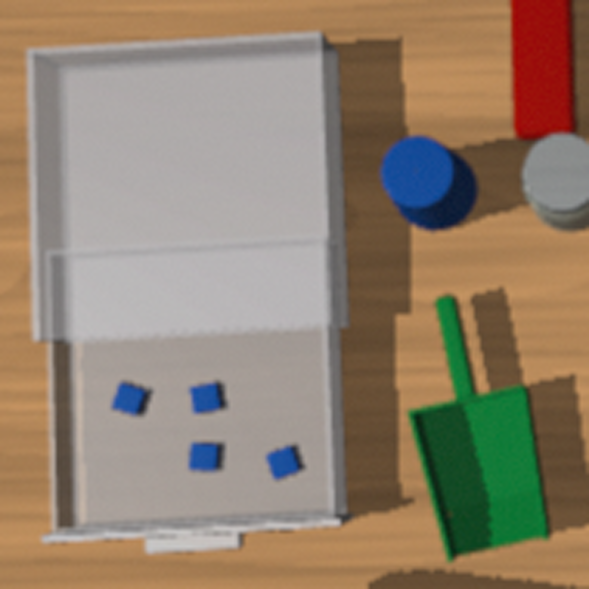

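Run:
```python
from h import *
m=load('top0.png')
P=lambda c,z,o,k: pz(m,o[0]+c[0]/k,o[1]+c[1]/k,z)
o1=(300,120);k1=3.5
b=[P(c,.07,o1,k1) for c in [(67,229),(318,202),(297,31),(48,57)]]
j=[P(c,.014,o1,k1) for c in [(108,566),(284,543),(247,277),(73,297)]]
for n,q in (('bin',b),('jar',j)):
    q=np.array(q); print(n,q.round(4).tolist(),'sides',np.linalg.norm(q-np.roll(q,-1,0),axis=1).round(4),'mean',q.mean(0).round(4))
b=np.array(b);j=np.array(j)
yv=(b[0]-b[1]+b[3]-b[2]); print('bin x ang',np.degrees(np.arctan2(-yv[0],yv[1])))
xv=(j[2]-j[1]+j[3]-j[0]); print('jar ang long',np.degrees(np.arctan2(xv[1],xv[0])))
yv=(j[0]-j[1]+j[3]-j[2]);print('jar ang wide',np.degrees(np.arctan2(-yv[0],yv[1])))
o2=(85,110);k2=3.1
print('scoop rim z45', [P(c,.045,o2,k2).round(4).tolist() for c in [(410,411),(528,386)]])
print('nose', [P(c,.012,o2,k2).round(4).tolist() for c in [(451,560),(549,537)]],'wall top at nose',[P(c,.045,o2,k2).round(4).tolist() for c in [(451,560),(549,537)]])
print('handle z45', [P(c,.045,o2,k2).round(4).tolist() for c in [(446,298),(464,395)]])
print('drawer front top z56',[P(c,.056,o2,k2).round(4).tolist() for c in [(43,540),(343,520)]])
print('case back z62',[P(c,.062,o2,k2).round(4).tolist() for c in [(28,50),(322,34),(347,327),(33,341)]])
```

```text
bin [[0.6305, -0.1691, 0.07], [0.6456, -0.3547, 0.07], [0.7743, -0.3449, 0.07], [0.7598, -0.1591, 0.07]] sides [0.1862 0.129  0.1864 0.1297] mean [ 0.7026 -0.257   0.07  ]
jar [[0.377, -0.1968, 0.014], [0.3912, -0.332, 0.014], [0.5962, -0.3122, 0.014], [0.5842, -0.1767, 0.014]] sides [0.1359 0.206  0.136  0.2082] mean [ 0.4871 -0.2544  0.014 ]
bin x ang 4.546526868118943
jar ang long 5.531182081994571
jar ang wide 5.522545746429019
scoop rim z45 [[0.4897, 0.101, 0.045], [0.5083, 0.0005, 0.045]]
nose [[0.3596, 0.0732, 0.012], [0.3772, -0.0122, 0.012]] wall top at nose [[0.3643, 0.0681, 0.045], [0.3814, -0.0146, 0.045]]
handle z45 [[0.585, 0.069, 0.045], [0.5021, 0.0549, 0.045]]
drawer front top z56 [[0.3905, 0.407, 0.056], [0.4009, 0.156, 0.056]]
case back z62 [[0.8055, 0.4208, 0.062], [0.8123, 0.1689, 0.062], [0.5615, 0.1498, 0.062], [0.5566, 0.414, 0.062]]
```

```bash
cat >> h.py <<'E'
from scipy.spatial.transform import Rotation as Ro
def down(yaw): # tool x down, tool z horizontally at yaw (deg)
    a=np.radians(yaw); z=np.array([np.cos(a),np.sin(a),0]); x=np.array([0,0,-1.]); return np.stack([x,np.cross(z,x),z],1)
def go(p,R=None,quiet=False):
    """shift/turn in tool axes from present measured pose to world p,R"""
    s=bot.state(); T=np.array(s['orientation']); d=T.T@(np.array(p)-np.array(s['position']))*100
    w=Ro.from_matrix(T.T@R).as_rotvec() if R is not None else np.zeros(3)
    print('inc cm',d.round(2),'rot',w.round(3),'len',np.linalg.norm(d).round(2))
E
python3 - <<'E'
from h import *
go([.42,.30,.222],down(5.5))
E
```

```text
inc cm [ 3.000e-02 -2.165e+01  3.160e+01] rot [-0.388 -0.     0.001] len 38.3
```

>>> servo_tool(
  increments=[
    [[0,0,-21.6,31.6,-0.388,0,0],[0,0,-21.6,31.6,-0.388,0,0],[0,0,-21.6,31.6,-0.388,0,0],[0,0,-21.6,31.6,-0.388,0,0],[0,0,-21.6,31.6,-0.388,0,0],[0,0,-21.6,31.6,-0.388,0,0],[0,0,-21.6,31.6,-0.388,0,0],[0,0,-21.6,31.6,-0.388,0,0],[0,0,-21.6,31.6,-0.388,0,0],[0,0,-21.6,31.6,-0.388,0,0]],
  ],
)

```text
time_s: 0.98
position: [0.4228, 0.297, 0.2227]
orientation: [[0.001, -0.093, 0.996], [-0.001, 0.996, 0.093], [-1.0, -0.001, 0.001]]
wrist_force: [-0.2, -0.3, -0.2]
opening: 0.0878
```

Run:
```python
from h import *
st()
go([.41,-.05,.222],down(5.5))
```

```text
0.9833 [0.4228 0.297  0.2227] [[0.001, -0.093, 0.996], [-0.001, 0.996, 0.093], [-1.0, -0.001, 0.001]] [-0.2 -0.3 -0.2] 0.0878 [ 5.900e-01  2.650e-01  1.867e+00 -1.000e-03  1.010e+00 -1.073e+00]
inc cm [  0.1  -34.43  -4.49] rot [-0.003  0.001  0.001] len 34.72
```

>>> servo_tool(
  increments=[
    [[0,0,-17,-2.2,0,0,0],[0,0,-34.4,-4.5,0,0,0],[0,0,-34.4,-4.5,0,0,0],[0,0,-34.4,-4.5,0,0,0],[0,0,-34.4,-4.5,0,0,0],[0,0,-34.4,-4.5,0,0,0],[0,0,-34.4,-4.5,0,0,0],[0,0,-34.4,-4.5,0,0,0],[0,0,-34.4,-4.5,0,0,0]],
  ],
)

```text
time_s: 1.73
position: [0.408, -0.0494, 0.2228]
orientation: [[0.0, -0.093, 0.996], [-0.001, 0.996, 0.093], [-1.0, -0.001, 0.0]]
wrist_force: [0.8, 0.3, 0.3]
opening: 0.0878
```

Run:
```python
from h import *
st()
go([.404,-.2624,.16],down(5.5))
```

```text
1.7333 [ 0.408  -0.0494  0.2228] [[0.0, -0.093, 0.996], [-0.001, 0.996, 0.093], [-1.0, -0.001, 0.0]] [0.8 0.3 0.3] 0.0878 [-1.490e-01  1.010e-01  2.077e+00 -1.000e-03  9.640e-01 -1.813e+00]
inc cm [  6.3  -21.17  -2.39] rot [-0.002  0.     0.001] len 22.21
```

>>> servo_tool(
  increments=[
    [[0,6.3,-21.2,-2.4,0,0,0],[0,6.3,-21.2,-2.4,0,0,0],[0,6.3,-21.2,-2.4,0,0,0],[0,6.3,-21.2,-2.4,0,0,0],[0,6.3,-21.2,-2.4,0,0,0],[0,6.3,-21.2,-2.4,0,0,0],[0,6.3,-21.2,-2.4,0,0,0]],
  ],
)

```text
time_s: 2.32
position: [0.4048, -0.2614, 0.1586]
orientation: [[-0.001, -0.092, 0.996], [0.001, 0.996, 0.092], [-1.0, 0.001, -0.001]]
wrist_force: [0.0, 0.1, -0.1]
opening: 0.0879
```

Run:
```python
from h import *
st(); snap('wrist','w1.png')
```

```text
2.3167 [ 0.4048 -0.2614  0.1586] [[-0.001, -0.092, 0.996], [0.001, 0.996, 0.092], [-1.0, 0.001, -0.001]] [ 0.   0.1 -0.1] 0.0879 [-0.598  0.31   1.989 -0.     0.844 -2.261]
```

View pics/w1.png

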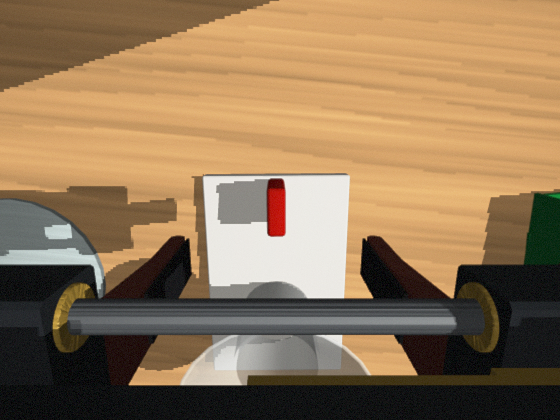

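Wrist view: the fin's top face is around (276,212), and the foot's front edge runs from (204,175) to (349,174).

Run:
```python
from h import *
m=load('w1.png')
for c,z in [((276.5,213),.066),((276,189),.066),((276.5,236),.066),((204,177),.014),((349,176),.014)]: print(c,pz(m,*c,z).round(4))
c=pz(m,276.5,213,.066); go([c[0],c[1],.026],down(5.0))
```

```text
(276.5, 213) [ 0.4079 -0.2601  0.066 ]
(276, 189) [ 0.3888 -0.2623  0.066 ]
(276.5, 236) [ 0.4268 -0.2583  0.066 ]
(204, 177) [ 0.3939 -0.3282  0.014 ]
(349, 176) [ 0.3807 -0.1956  0.014 ]
inc cm [13.3  -0.09  0.33] rot [ 0.006 -0.001 -0.001] len 13.3
```

>>> servo_tool(
  increments=[
    [[0,6,0,0.2,0,0,0],[0,13.2,0,0.2,0,0,0],[0,13.2,0,0.2,0,0,0],[0,13.2,0,0.2,0,0,0],[0,13.2,0,0.2,0,0,0],[0.8,13.2,0,0.2,0,0,0],[0.95,13.2,0,0.2,0,0,0],[1,13.2,0,0.2,0,0,0],[1,13.2,0,0.2,0,0,0],[1,13.2,0,0.2,0,0,0]],
  ],
  newtons=30,
)

```text
time_s: 3.2
position: [0.4078, -0.2596, 0.0292]
orientation: [[0.002, -0.096, 0.995], [-0.002, 0.995, 0.096], [-1.0, -0.002, 0.002]]
wrist_force: [0.2, 0.2, 0.8]
opening: 0.0578
```

Run:
```python
from h import *
s=st()
```

```text
3.2 [ 0.4078 -0.2596  0.0292] [[0.002, -0.096, 0.995], [-0.002, 0.995, 0.096], [-1.0, -0.002, 0.002]] [0.2 0.2 0.8] 0.0578 [-0.592  0.55   2.04  -0.     0.549 -2.258]
```

>>> servo_tool(
  increments=[
    [[1,0.2,0,0,0,0,0],[1,0.2,0,0,0,0,0],[1,0.2,0,0,0,0,0],[1,0.2,0,0,0,0,0],[1,0.2,0,0,0,0,0]],
  ],
)

```text
time_s: 3.62
position: [0.4069, -0.2591, 0.0256]
orientation: [[-0.0, -0.096, 0.995], [0.0, 0.995, 0.096], [-1.0, 0.0, -0.0]]
wrist_force: [0.2, 0.3, -0.9]
opening: 0.0247
```

Run:
```python
from h import *
s=st()
```

```text
3.6167 [ 0.4069 -0.2591  0.0256] [[-0.0, -0.096, 0.995], [0.0, 0.995, 0.096], [-1.0, 0.0, -0.0]] [ 0.2  0.3 -0.9] 0.0247 [-0.592  0.557  2.041 -0.     0.544 -2.258]
```

>>> servo_tool(
  increments=[
    [[1,0,0,0,0,0,0],[1,0,0,0,0,0,0],[1,0,0,0,0,0,0],[1,0,-0.4,0.7,0.004,0,0],[1,0,-0.9,1.4,0.008,0,0],[1,0,-1.4,2.1,0.012,0,0],[1,0,-1.9,2.8,0.016,0,0],[1,0,-2.1,3.6,0.018,0,0],[1,0,-2.1,3.6,0.018,0,0]],
  ],
  newtons=30,
)

```text
time_s: 4.37
position: [0.4469, -0.2774, 0.0256]
orientation: [[0.002, -0.078, 0.997], [-0.001, 0.997, 0.078], [-1.0, -0.001, 0.002]]
wrist_force: [-0.2, -0.7, -4.7]
opening: 0.0146
```

Run:
```python
from h import *
s=st();snap('top','t1.png');snap('wrist','w2.png')
im=load('t1.png')['im'][:,:,::-1]
cv2.imwrite('pics/c3.png',cv2.resize(im[120:290,300:420],None,fx=3.5,fy=3.5,interpolation=cv2.INTER_CUBIC))
```

```text
4.3667 [ 0.4469 -0.2774  0.0256] [[0.002, -0.078, 0.997], [-0.001, 0.997, 0.078], [-1.0, -0.001, 0.002]] [-0.2 -0.7 -4.7] 0.0146 [-0.578  0.594  1.947  0.     0.599 -2.227]
```

View pics/c3.png

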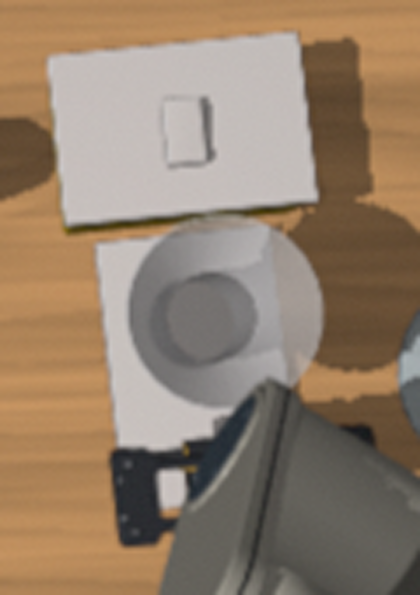

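View pics/w2.png

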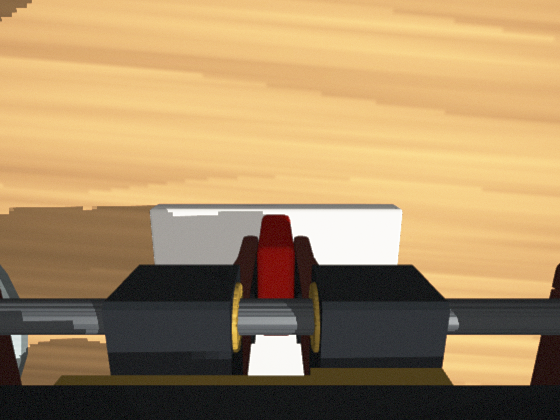

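>>> servo_tool(
  increments=[
    [[1,0,0,0.2,0,0,0],[1,0,0,0.4,0,0,0],[1,0,0,0.6,0,0,0],[1,0,0,0.6,0,0,0]],
  ],
)

```text
time_s: 4.8
position: [0.4509, -0.2758, 0.0255]
orientation: [[-0.0, -0.078, 0.997], [0.0, 0.997, 0.078], [-1.0, 0.0, -0.0]]
wrist_force: [-0.5, 0.2, -4.9]
opening: 0.0148
```

>>> servo_tool(
  increments=[
    [[1,0,0,0.1,0,0,0],[1,0,0,0.2,0,0,0],[1,0,0,0.2,0,0,0]],
  ],
)

```text
time_s: 5.05
position: [0.4529, -0.2758, 0.0255]
orientation: [[-0.0, -0.078, 0.997], [0.0, 0.997, 0.078], [-1.0, 0.0, -0.0]]
wrist_force: [0.1, 0.7, -4.3]
opening: 0.015
```

>>> servo_tool(
  increments=[
    [[1,0,0,0.1,0,0,0],[1,0,0,0.2,0,0,0],[1,0,0,0.2,0,0,0]],
  ],
)

```text
time_s: 5.3
position: [0.455, -0.2757, 0.0256]
orientation: [[-0.0, -0.078, 0.997], [0.0, 0.997, 0.078], [-1.0, 0.0, -0.0]]
wrist_force: [-0.4, 0.4, -4.9]
opening: 0.0148
```

>>> servo_tool(
  increments=[
    [[1,0,0,0.1,0,0,0],[1,0,0,0.2,0,0,0],[1,0,0,0.2,0,0,0]],
  ],
)

```text
time_s: 5.55
position: [0.4552, -0.2749, 0.0256]
orientation: [[-0.003, -0.078, 0.997], [0.001, 0.997, 0.078], [-1.0, 0.002, -0.003]]
wrist_force: [-7.9, 0.7, 0.4]
opening: 0.0151
```

>>> servo_tool(
  increments=[
    [[1,0,0,0.1,0,0,0],[1,0,0,0.2,0,0,0],[1,0,0,0.2,0,0,0]],
  ],
)

```text
time_s: 5.8
position: [0.4555, -0.2744, 0.0255]
orientation: [[-0.006, -0.078, 0.997], [0.003, 0.997, 0.078], [-1.0, 0.003, -0.006]]
wrist_force: [-12.9, 0.7, 6.1]
opening: 0.0152
```

>>> servo_tool(
  increments=[
    [[1,0,0,0.1,0,0,0],[1,0,0,0.2,0,0,0],[1,0,0,0.2,0,0,0]],
  ],
)

```text
time_s: 6.05
position: [0.4559, -0.2742, 0.0254]
orientation: [[-0.009, -0.078, 0.997], [0.003, 0.997, 0.079], [-1.0, 0.004, -0.008]]
wrist_force: [-19.7, -2.7, 9.6]
opening: 0.0146
```

>>> servo_tool(
  increments=[
    [[1,0,0,-0.3,0,0,0],[1,0,0,-0.4,0,0,0],[0.5,0,0,-0.4,0,0,0],[0.5,0,0,-0.4,0,0,0],[0.5,0,0,-0.4,0,0,0],[0.5,0,0,-0.4,0,0,0],[0.5,0,0,-0.4,0,0,0]],
  ],
)

```text
time_s: 6.63
position: [0.4575, -0.2758, 0.0259]
orientation: [[0.001, -0.078, 0.997], [-0.001, 0.997, 0.078], [-1.0, -0.001, 0.001]]
wrist_force: [-0.6, 0.2, -0.4]
opening: 0.0429
```

Run:
```python
from h import *
s=st()
go([.45,-.274,.20],down(5))
```

```text
6.6333 [ 0.4575 -0.2758  0.0259] [[0.001, -0.078, 0.997], [-0.001, 0.997, 0.078], [-1.0, -0.001, 0.001]] [-0.6  0.2 -0.4] 0.0429 [-0.565  0.601  1.928  0.     0.611 -2.214]
inc cm [-17.41   0.22  -0.72] rot [-0.009  0.001  0.001] len 17.42
```

>>> servo_tool(
  increments=[
    [[0.5,-8,0,-0.5,0,0,0],[0.5,-16,0,-0.7,0,0,0],[0.5,-17,10,-3,0,0,0],[0.5,-17,25,-6,0,0,0],[0.5,-17,40,-6,0,0,0],[0.5,-17,40,-6,0,0,0],[0.5,-17,40,-6,0,0,0],[0.5,-17,40,-6,0,0,0],[0.5,-17,40,-6,0,0,0],[0.5,-17,40,-6,0,0,0]],
  ],
)

```text
time_s: 7.47
position: [0.3817, 0.0371, 0.1837]
orientation: [[0.001, -0.078, 0.997], [0.0, 0.997, 0.078], [-1.0, 0.0, 0.001]]
wrist_force: [0.6, 0.3, -0.2]
opening: 0.0439
```

Run:
```python
from h import *
s=st();snap('top','t2.png')
im=load('t2.png')['im'][:,:,::-1]
cv2.imwrite('pics/c4.png',cv2.resize(im[120:290,85:425],None,fx=2.3,fy=2.3,interpolation=cv2.INTER_CUBIC))
cv2.imwrite('pics/c5.png',cv2.resize(im[120:290,300:420],None,fx=3.5,fy=3.5,interpolation=cv2.INTER_CUBIC))
go([.45,.28,.22])
```

```text
7.4667 [0.3817 0.0371 0.1837] [[0.001, -0.078, 0.997], [0.0, 0.997, 0.078], [-1.0, 0.0, 0.001]] [ 0.6  0.3 -0.2] 0.0439 [ 0.066  0.123  2.167  0.     0.85  -1.583]
inc cm [-3.49 23.09  8.86] rot [0. 0. 0.] len 24.98
```

View pics/c4.png

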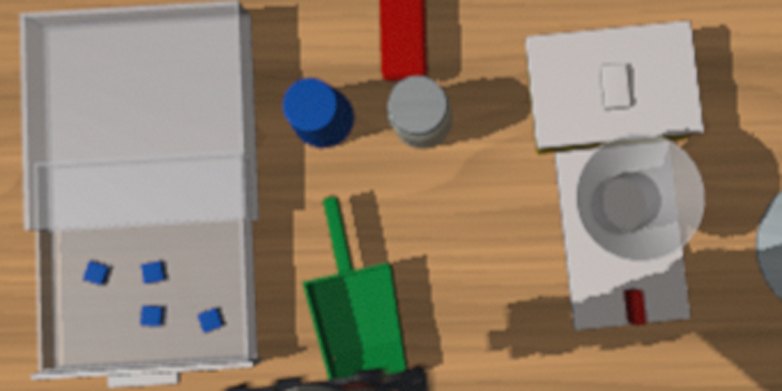

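View pics/c5.png

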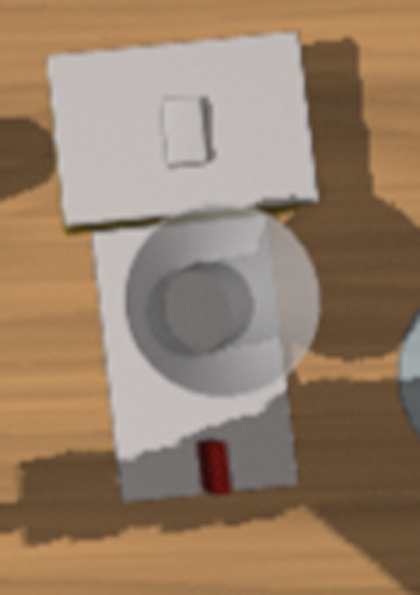

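Run:
```python
from h import *
m=load('t2.png')
j=np.array([pz(m,300+c[0]/3.5,120+c[1]/3.5,.014) for c in [(121,501),(298,483),(93,235)]]); print(j.round(4))
d=j[0]-j[1]; print('jar yaw',np.degrees(np.arctan2(-d[0],d[1])), 'mid front',(j[0]+j[1])/2)
go([.50,.28,.22],down(4.5))
```

```text
[[ 0.4261 -0.2085  0.014 ]
 [ 0.4365 -0.3447  0.014 ]
 [ 0.6322 -0.1938  0.014 ]]
jar yaw 4.346621218126745 mid front [ 0.43129554 -0.27660264  0.014     ]
inc cm [-3.49 22.68 13.85] rot [ 0.003  0.001 -0.002] len 26.8
```

>>> servo_tool(
  increments=[
    [[0.6,-3.6,23.2,11,0,0,0],[0.6,-3.6,23.2,11,0,0,0],[0.6,-3.6,23.2,11,0,0,0],[0.6,-3.6,23.2,11,0,0,0],[0.6,-3.6,23.2,11,0,0,0],[0.6,-3.6,23.2,11,0,0,0],[0.6,-3.6,23.2,11,0,0,0],[0.6,-3.6,23.2,11,0,0,0]],
  ],
)

```text
time_s: 8.18
position: [0.4749, 0.2779, 0.2195]
orientation: [[0.002, -0.081, 0.997], [0.001, 0.997, 0.081], [-1.0, 0.001, 0.002]]
wrist_force: [-0.6, 0.2, -1.2]
opening: 0.0351
```

Run:
```python
from h import *
s=st();snap('wrist','w3.png')
```

```text
8.1833 [0.4749 0.2779 0.2195] [[0.002, -0.081, 0.997], [0.001, 0.997, 0.081], [-1.0, 0.001, 0.002]] [-0.6  0.2 -1.2] 0.0351 [ 0.508  0.317  1.801  0.     1.022 -1.145]
```

View pics/w3.png

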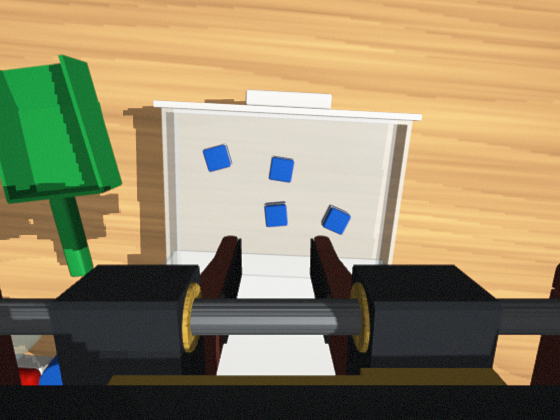

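Jar is square (4.35° against the bin's 4.55°) and against the bin. The wrist view shows the tablets at (217,158), (281,169), (276,214) and (336,220).

Run:
```python
from h import *
m=load('w3.png'); I=m['im']; hsv=cv2.cvtColor(I,cv2.COLOR_RGB2HSV)
k=cv2.inRange(hsv,(105,120,150),(130,255,255)); k[:, :150]=0; k[250:]=0
for c in cv2.findContours(k,cv2.RETR_EXTERNAL,cv2.CHAIN_APPROX_NONE)[0]:
    if cv2.contourArea(c)<100: continue
    r=cv2.minAreaRect(c); b=cv2.boxPoints(r); w=np.array([pz(m,*q,.03) for q in b])
    e=w[1]-w[0]; a=np.degrees(np.arctan2(e[1],e[0]))%90
    print(r[0],w.mean(0).round(4),'ang',a.round(1),'sides',np.linalg.norm(w[1]-w[0]).round(4),np.linalg.norm(w[2]-w[1]).round(4))
for c in [(157,104),(419,117),(64,57),(120,184),(4,200),(85,58)]: print(c,pz(m,*c,.056 if c[0]>150 else .045).round(4))
```

```text
(337.00006103515625, 221.00003051757812) [0.5085 0.3481 0.03  ] ang 70.8 sides 0.0237 0.0219
(275.8470458984375, 215.51174926757812) [0.5078 0.2812 0.03  ] ang 9.2 sides 0.0225 0.0229
(281.2567443847656, 169.45944213867188) [0.4573 0.2828 0.03  ] ang 85.0 sides 0.0233 0.0222
(216.47308349609375, 157.73463439941406) [0.4506 0.2147 0.03  ] ang 19.6 sides 0.0234 0.0228
(157, 104) [0.4025 0.1622 0.056 ]
(419, 117) [0.3942 0.406  0.056 ]
(64, 57) [0.3675 0.073  0.045 ]
(120, 184) [0.4832 0.1207 0.045 ]
(4, 200) [0.5096 0.0015 0.045 ]
(85, 58) [0.3668 0.0923 0.045 ]
```

Run:
```python
from h import *
m=load('w3.png'); print([pz(m,*c,z).round(4).tolist() for c,z in [((120,184),0),((100,189),.045),((4,200),.045)]])
go([.4506,.2147,.09],down(19.6));go([.4506,.2147,.014],down(19.6))
```

```text
[[0.4932, 0.1004, 0.0], [0.4901, 0.1002, 0.045], [0.5096, 0.0015, 0.045]]
inc cm [12.88 -5.9  -2.78] rot [-0.262 -0.     0.   ] len 14.44
inc cm [20.48 -5.9  -2.78] rot [-0.262 -0.     0.   ] len 21.5
```

>>> servo_tool(
  increments=[
    [[0.55,6,-5.9,-2.8,-0.262,0,0],[0.55,12.8,-5.9,-2.8,-0.262,0,0],[0.55,12.8,-5.9,-2.8,-0.262,0,0],[0.55,12.8,-5.9,-2.8,-0.262,0,0],[0.55,12.8,-5.9,-2.8,-0.262,0,0],[0.55,12.8,-5.9,-2.8,-0.262,0,0]],
  ],
)

```text
time_s: 8.73
position: [0.4493, 0.2124, 0.0906]
orientation: [[-0.003, -0.332, 0.943], [-0.001, 0.943, 0.332], [-1.0, -0.0, -0.003]]
wrist_force: [1.1, 0.0, 0.4]
opening: 0.0393
```

Run:
```python
from h import *
st();go([.4506,.2147,.014],down(19.6))
```

```text
8.7333 [0.4493 0.2124 0.0906] [[-0.003, -0.332, 0.943], [-0.001, 0.943, 0.332], [-1.0, -0.0, -0.003]] [1.1 0.  0.4] 0.0393 [ 0.418  0.447  1.991 -0.     0.707 -1.491]
inc cm [7.66 0.18 0.23] rot [-0.004 -0.003  0.   ] len 7.67
```

>>> servo_tool(
  increments=[
    [[0.55,4,0.1,0.2,0,0,0],[0.55,7.6,0.1,0.2,0,0,0],[0.55,7.6,0.1,0.2,0,0,0],[0.55,7.6,0.1,0.2,0,0,0],[1,7.6,0.1,0.2,0,0,0],[1,7.6,0.1,0.2,0,0,0],[1,7.6,0.1,0.2,0,0,0],[1,7.6,0.1,0.2,0,0,0],[1,7.6,0.1,0.2,0,0,0]],
  ],
  newtons=15,
)

```text
time_s: 9.48
position: [0.4537, 0.2165, 0.0175]
orientation: [[0.004, -0.334, 0.943], [0.002, 0.943, 0.334], [-1.0, 0.0, 0.004]]
wrist_force: [-0.9, -0.4, 10.6]
opening: 0.0241
```

```bash
cat >> h.py <<'E'
SO=np.array([.442,.042]); SY=10.8
def sc(x,y,o=None,yaw=None):
    a=np.radians(SY if yaw is None else yaw); o=SO if o is None else o
    return o+np.array([[np.cos(a),-np.sin(a)],[np.sin(a),np.cos(a)]])@np.array([x,y])/1000
E
python3 - <<'E'
from h import *
st();p=sc(22,20);print(p); go([.4506,.2147,.11]); go([*p,.11],down(SY-90));go([*p,.032],down(SY-90))
E
```

```text
9.4833 [0.4537 0.2165 0.0175] [[0.004, -0.334, 0.943], [0.002, 0.943, 0.334], [-1.0, 0.0, 0.004]] [-0.9 -0.4 10.6] 0.0241 [ 0.422  0.589  2.    -0.     0.548 -1.489]
[0.45986269 0.06576813]
inc cm [-9.25 -0.07 -0.31] rot [0. 0. 0.] len 9.25
inc cm [ -9.27 -14.42  -4.41] rot [ 1.723  0.003 -0.004] len 17.7
inc cm [ -1.47 -14.42  -4.44] rot [ 1.723  0.003 -0.004] len 15.16
```

>>> servo_tool(
  increments=[
    [[1,-4,0,0,0,0,0],[1,-9.5,0,0,0.1,0,0],[1,-9.5,-14.4,-4.4,1.5,0,0],[1,-9.5,-14.4,-4.4,1.5,0,0],[1,-9.5,-14.4,-4.4,1.5,0,0],[1,-9.5,-14.4,-4.4,1.5,0,0],[1,-9.5,-14.4,-4.4,1.5,0,0],[1,-9.5,-14.4,-4.4,1.5,0,0],[1,-9.5,-14.4,-4.4,1.5,0,0],[1,-9.5,-14.4,-4.4,1.5,0,0]],
  ],
)

```text
time_s: 10.32
position: [0.4592, 0.0651, 0.1116]
orientation: [[0.002, 0.694, 0.72], [0.0, 0.72, -0.694], [-1.0, 0.002, 0.001]]
wrist_force: [0.0, 0.1, 0.1]
opening: 0.0236
```

Run:
```python
from h import *
st();snap('wrist','w4.png');p=sc(22,20);go([*p,.034],down(SY-75))
```

```text
10.3167 [0.4592 0.0651 0.1116] [[0.002, 0.694, 0.72], [0.0, 0.72, -0.694], [-1.0, 0.002, 0.001]] [0.  0.1 0.1] 0.0236 [ 0.115  0.368  2.056  0.     0.714 -0.689]
inc cm [7.75 0.07 0.  ] rot [ 0.346  0.001 -0.002] len 7.75
```

View pics/w4.png

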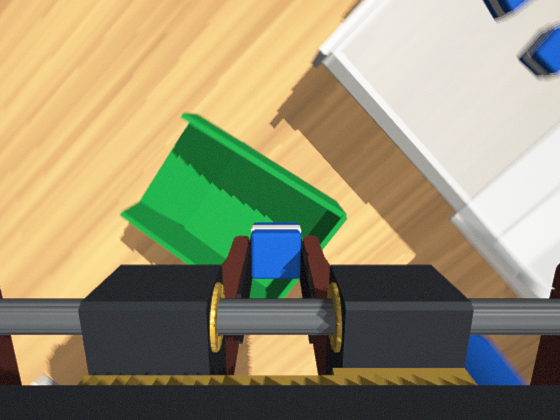

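>>> servo_tool(
  increments=[
    [[1,2,0,0,0.12,0,0],[1,4,0,0,0.24,0,0],[1,7.7,0,0,0.35,0,0],[1,7.7,0,0,0.35,0,0],[1,7.7,0,0,0.35,0,0],[1,7.7,0,0,0.35,0,0],[0.6,7.7,0,0,0.35,0,0],[0.6,7.7,0,0,0.35,0,0],[0.6,7.7,0,0,0.35,0,0],[0.6,4,0,0,0.35,0,0]],
  ],
)

```text
time_s: 11.2
position: [0.455, 0.0649, 0.0663]
orientation: [[-0.01, 0.895, 0.446], [-0.001, 0.446, -0.895], [-1.0, -0.009, -0.003]]
wrist_force: [-0.7, 0.1, -0.1]
opening: 0.035
```

>>> servo_tool(
  increments=[
    [[0.55,-3,0,0,0,0,0],[0.55,-6,0,0,0,0,0],[0.55,-6,0,0,0,0,0]],
  ],
)

```text
time_s: 11.45
position: [0.4621, 0.0658, 0.1356]
orientation: [[0.01, 0.895, 0.446], [0.001, 0.446, -0.895], [-1.0, 0.009, 0.003]]
wrist_force: [1.1, 0.4, 0.9]
opening: 0.0396
```

Run:
```python
from h import *
st();snap('wrist','w5.png');go([.4573,.2828,.13],down(-5))
```

```text
11.45 [0.4621 0.0658 0.1356] [[0.01, 0.895, 0.446], [0.001, 0.446, -0.895], [-1.0, 0.009, 0.003]] [1.1 0.4 0.9] 0.0396 [ 0.116  0.325  2.042 -0.     0.765 -0.346]
inc cm [  0.37   9.33 -19.61] rot [-1.022  0.006 -0.005] len 21.72
```

View pics/w5.png

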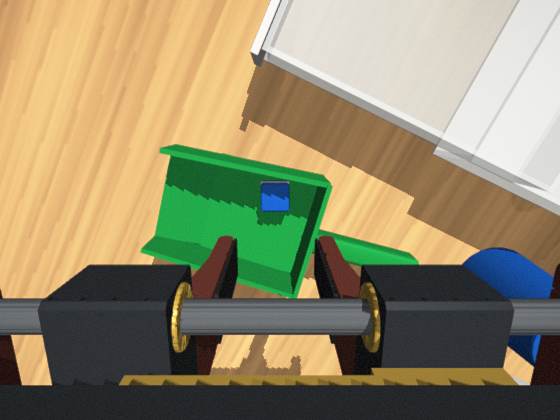

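>>> servo_tool(
  increments=[
    [[0.55,0,9.3,-19.6,-1.02,0,0],[0.55,0,9.3,-19.6,-1.02,0,0],[0.55,0,9.3,-19.6,-1.02,0,0],[0.55,0,9.3,-19.6,-1.02,0,0],[0.55,0,9.3,-19.6,-1.02,0,0],[0.55,0,9.3,-19.6,-1.02,0,0],[0.55,0,9.3,-19.6,-1.02,0,0],[0.55,0,9.3,-19.6,-1.02,0,0],[0.55,0,9.3,-19.6,-1.02,0,0],[0.55,0,9.3,-19.6,-1.02,0,0]],
  ],
)

```text
time_s: 12.33
position: [0.4542, 0.2821, 0.1296]
orientation: [[-0.001, 0.091, 0.996], [-0.0, 0.996, -0.091], [-1.0, -0.001, -0.001]]
wrist_force: [0.4, -0.4, 0.1]
opening: 0.0393
```

Run:
```python
from h import *
st();go([.4573,.2828,.018],down(-5))
```

```text
12.3333 [0.4542 0.2821 0.1296] [[-0.001, 0.091, 0.996], [-0.0, 0.996, -0.091], [-1.0, -0.001, -0.001]] [ 0.4 -0.4  0.1] 0.0393 [ 0.533  0.424  1.894  0.     0.825 -0.946]
inc cm [11.16  0.11  0.31] rot [-0.004 -0.001  0.001] len 11.16
```

>>> servo_tool(
  increments=[
    [[0.55,4,0.1,0.3,0,0,0],[0.55,8,0.1,0.3,0,0,0],[0.55,11.2,0.1,0.3,0,0,0],[0.55,11.2,0.1,0.3,0,0,0],[0.55,11.2,0.1,0.3,0,0,0],[1,11.2,0.1,0.3,0,0,0],[1,11.2,0.1,0.3,0,0,0],[1,11.2,0.1,0.3,0,0,0],[1,11.2,0.1,0.3,0,0,0],[1,11.2,0.1,0.3,0,0,0]],
  ],
)

```text
time_s: 13.17
position: [0.4593, 0.2838, 0.0202]
orientation: [[0.003, 0.09, 0.996], [0.002, 0.996, -0.09], [-1.0, 0.002, 0.003]]
wrist_force: [-1.1, -0.8, 8.0]
opening: 0.0239
```

Run:
```python
from h import *
st();p=sc(22,-20);go([*p,.112],down(SY-75))
```

```text
13.1667 [0.4593 0.2838 0.0202] [[0.003, 0.09, 0.996], [0.002, 0.996, -0.09], [-1.0, 0.002, 0.003]] [-1.1 -0.8  8. ] 0.0239 [ 0.531  0.616  1.918 -0.     0.604 -0.949]
inc cm [ -9.22 -25.53   3.15] rot [ 1.03   0.002 -0.004] len 27.33
```

>>> servo_tool(
  increments=[
    [[1,-4,0,0,0,0,0],[1,-9.4,0,0,0.1,0,0],[1,-9.4,-25.5,3.2,1.03,0,0],[1,-9.4,-25.5,3.2,1.03,0,0],[1,-9.4,-25.5,3.2,1.03,0,0],[1,-9.4,-25.5,3.2,1.03,0,0],[1,-9.4,-25.5,3.2,1.03,0,0],[1,-9.4,-25.5,3.2,1.03,0,0],[1,-9.4,-25.5,3.2,1.03,0,0],[1,-9.4,-25.5,3.2,1.03,0,0]],
  ],
)

```text
time_s: 14.0
position: [0.4674, 0.0234, 0.1134]
orientation: [[0.002, 0.905, 0.426], [-0.0, 0.426, -0.905], [-1.0, 0.002, 0.001]]
wrist_force: [0.6, -0.0, -0.3]
opening: 0.0234
```

Run:
```python
from h import *
st();p=sc(22,-20);go([*p,.036],down(SY-75))
```

```text
14.0 [0.4674 0.0234 0.1134] [[0.002, 0.905, 0.426], [-0.0, 0.426, -0.905], [-1.0, 0.002, 0.001]] [ 0.6 -0.  -0.3] 0.0234 [ 0.025  0.37   2.047 -0.     0.723 -0.415]
inc cm [ 7.74  0.11 -0.29] rot [-0.011  0.001 -0.002] len 7.75
```

>>> servo_tool(
  increments=[
    [[1,2.5,0,-0.2,0,0,0],[1,5,0,-0.2,0,0,0],[1,7.7,0,-0.2,0,0,0],[1,7.7,0,-0.2,0,0,0],[1,7.7,0,-0.2,0,0,0],[0.6,7.7,0,-0.2,0,0,0],[0.6,7.7,0,-0.2,0,0,0],[0.6,7.7,0,-0.2,0,0,0],[0.6,4,0,-0.2,0,0,0],[0.55,-2,0,-0.2,0,0,0]],
  ],
)

```text
time_s: 14.83
position: [0.464, 0.028, 0.1132]
orientation: [[-0.006, 0.9, 0.436], [-0.0, 0.436, -0.9], [-1.0, -0.005, -0.002]]
wrist_force: [0.9, 0.8, -0.4]
opening: 0.0382
```

Run:
```python
from h import *
st();go([.5078,.2812,.13],down(9.2))
```

```text
14.8333 [0.464  0.028  0.1132] [[-0.006, 0.9, 0.436], [-0.0, 0.436, -0.9], [-1.0, -0.005, -0.002]] [ 0.9  0.8 -0.4] 0.0382 [ 0.035  0.37   2.048  0.     0.73  -0.416]
inc cm [ -1.72  14.98 -20.88] rot [-1.28  -0.005  0.003] len 25.76
```

>>> servo_tool(
  increments=[
    [[0.55,-2,15,-20.9,-1.28,0,0],[0.55,-2,15,-20.9,-1.28,0,0],[0.55,-2,15,-20.9,-1.28,0,0],[0.55,-2,15,-20.9,-1.28,0,0],[0.55,-2,15,-20.9,-1.28,0,0],[0.55,-2,15,-20.9,-1.28,0,0],[0.55,-2,15,-20.9,-1.28,0,0],[0.55,-2,15,-20.9,-1.28,0,0],[0.55,-2,15,-20.9,-1.28,0,0],[0.55,-2,15,-20.9,-1.28,0,0]],
  ],
)

```text
time_s: 15.67
position: [0.5099, 0.2823, 0.135]
orientation: [[0.001, -0.137, 0.991], [0.001, 0.991, 0.137], [-1.0, 0.001, 0.001]]
wrist_force: [0.5, -0.5, -0.1]
opening: 0.0397
```

Run:
```python
from h import *
st();go([.5078,.2812,.022],down(9.2))
```

```text
15.6667 [0.5099 0.2823 0.135 ] [[0.001, -0.137, 0.991], [0.001, 0.991, 0.137], [-1.0, 0.001, 0.001]] [ 0.5 -0.5 -0.1] 0.0397 [ 0.485  0.475  1.786 -0.     0.879 -1.223]
inc cm [11.29 -0.08 -0.24] rot [-0.023  0.001 -0.   ] len 11.3
```

>>> servo_tool(
  increments=[
    [[0.55,4,-0.1,-0.2,-0.02,0,0],[0.55,8,-0.1,-0.2,-0.02,0,0],[0.55,11.3,-0.1,-0.2,-0.02,0,0],[0.55,11.3,-0.1,-0.2,-0.02,0,0],[0.55,11.3,-0.1,-0.2,-0.02,0,0],[1,11.3,-0.1,-0.2,-0.02,0,0],[1,11.3,-0.1,-0.2,-0.02,0,0],[1,11.3,-0.1,-0.2,-0.02,0,0],[1,11.3,-0.1,-0.2,-0.02,0,0],[1,11.3,-0.1,-0.2,-0.02,0,0]],
  ],
)

```text
time_s: 16.5
position: [0.5097, 0.2811, 0.0233]
orientation: [[0.004, -0.15, 0.989], [0.002, 0.989, 0.15], [-1.0, 0.001, 0.004]]
wrist_force: [-1.4, 0.4, 8.1]
opening: 0.0238
```

Run:
```python
from h import *
st();p=sc(-18,20);go([*p,.112],down(SY-75))
```

```text
16.5 [0.5097 0.2811 0.0233] [[0.004, -0.15, 0.989], [0.002, 0.989, 0.15], [-1.0, 0.001, 0.004]] [-1.4  0.4  8.1] 0.0238 [ 0.484  0.649  1.823 -0.     0.666 -1.237]
inc cm [ -8.95 -20.68 -12.11] rot [ 1.271  0.003 -0.004] len 25.58
```

>>> servo_tool(
  increments=[
    [[1,-4,0,0,0,0,0],[1,-9.1,0,0,0.12,0,0],[1,-9.1,-20.7,-12.1,1.27,0,0],[1,-9.1,-20.7,-12.1,1.27,0,0],[1,-9.1,-20.7,-12.1,1.27,0,0],[1,-9.1,-20.7,-12.1,1.27,0,0],[1,-9.1,-20.7,-12.1,1.27,0,0],[1,-9.1,-20.7,-12.1,1.27,0,0],[1,-9.1,-20.7,-12.1,1.27,0,0],[1,-9.1,-20.7,-12.1,1.27,0,0]],
  ],
)

```text
time_s: 17.33
position: [0.4191, 0.0558, 0.1131]
orientation: [[0.002, 0.83, 0.558], [0.0, 0.558, -0.83], [-1.0, 0.002, 0.001]]
wrist_force: [0.6, -0.1, -0.3]
opening: 0.0241
```

Run:
```python
from h import *
st();snap('wrist','w6.png');p=sc(-18,20);go([*p,.038],down(SY-75))
```

```text
17.3333 [0.4191 0.0558 0.1131] [[0.002, 0.83, 0.558], [0.0, 0.558, -0.83], [-1.0, 0.002, 0.001]] [ 0.6 -0.1 -0.3] 0.0241 [ 0.104  0.317  2.14  -0.     0.682 -0.487]
inc cm [ 7.51  0.15 -0.11] rot [ 0.135  0.001 -0.002] len 7.51
```

View pics/w6.png

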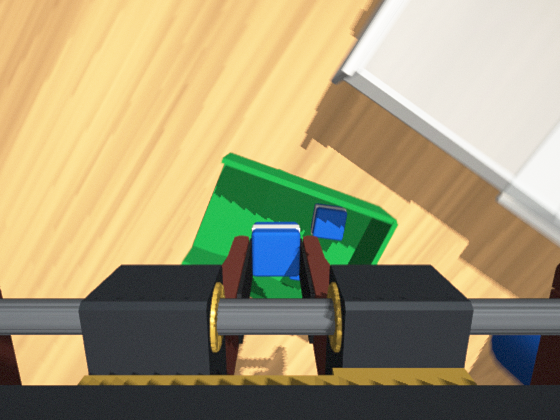

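>>> servo_tool(
  increments=[
    [[1,2.5,0.1,0,0.1,0,0],[1,5,0.1,0,0.14,0,0],[1,7.4,0.1,0,0.14,0,0],[1,7.4,0.1,0,0.14,0,0],[1,7.4,0.1,0,0.14,0,0],[0.6,7.4,0.1,0,0.14,0,0],[0.6,7.4,0.1,0,0.14,0,0],[0.6,7.4,0.1,0,0.14,0,0],[0.6,4,0.1,0,0.14,0,0],[0.55,-2,0.1,0,0.14,0,0]],
  ],
)

```text
time_s: 18.22
position: [0.418, 0.0578, 0.1127]
orientation: [[-0.006, 0.895, 0.445], [-0.001, 0.445, -0.895], [-1.0, -0.006, -0.002]]
wrist_force: [0.7, 0.1, -1.0]
opening: 0.0378
```

Run:
```python
from h import *
st();go([.5085,.3481,.13],down(-19.2))
```

```text
18.2167 [0.418  0.0578 0.1127] [[-0.006, 0.895, 0.445], [-0.001, 0.445, -0.895], [-1.0, -0.006, -0.002]] [ 0.7  0.1 -1. ] 0.0378 [ 0.109  0.32   2.137 -0.     0.691 -0.352]
inc cm [ -1.81  21.02 -21.97] rot [-0.774 -0.004  0.005] len 30.46
```

>>> servo_tool(
  increments=[
    [[0.55,-2,21,-22,-0.774,0,0],[0.55,-2,21,-22,-0.774,0,0],[0.55,-2,21,-22,-0.774,0,0],[0.55,-2,21,-22,-0.774,0,0],[0.55,-2,21,-22,-0.774,0,0],[0.55,-2,21,-22,-0.774,0,0],[0.55,-2,21,-22,-0.774,0,0],[0.55,-2,21,-22,-0.774,0,0],[0.55,-2,21,-22,-0.774,0,0],[0.55,-2,21,-22,-0.774,0,0]],
  ],
)

```text
time_s: 19.05
position: [0.5099, 0.3484, 0.1337]
orientation: [[-0.0, 0.329, 0.944], [-0.0, 0.944, -0.329], [-1.0, -0.0, 0.0]]
wrist_force: [0.0, -0.3, -0.3]
opening: 0.0391
```

Run:
```python
from h import *
st();go([.5085,.3481,.022],down(-19.2))
```

```text
19.05 [0.5099 0.3484 0.1337] [[-0.0, 0.329, 0.944], [-0.0, 0.944, -0.329], [-1.0, -0.0, 0.0]] [ 0.  -0.3 -0.3] 0.0391 [ 0.58   0.522  1.705 -0.     0.915 -0.655]
inc cm [11.17 -0.07 -0.12] rot [0. 0. 0.] len 11.18
```

>>> servo_tool(
  increments=[
    [[0.55,4,-0.1,-0.1,0,0,0],[0.55,8,-0.1,-0.1,0,0,0],[0.55,11.2,-0.1,-0.1,0,0,0],[0.55,11.2,-0.1,-0.1,0,0,0],[0.55,11.2,-0.1,-0.1,0,0,0],[1,11.2,-0.1,-0.1,0,0,0],[1,11.2,-0.1,-0.1,0,0,0],[1,11.2,-0.1,-0.1,0,0,0],[1,11.2,-0.1,-0.1,0,0,0],[1,11.2,-0.1,-0.1,0,0,0]],
  ],
)

```text
time_s: 19.88
position: [0.5106, 0.3484, 0.0239]
orientation: [[0.003, 0.329, 0.944], [0.002, 0.944, -0.329], [-1.0, 0.003, 0.003]]
wrist_force: [-0.7, -2.3, 8.1]
opening: 0.0239
```

Run:
```python
from h import *
st();p=sc(-18,-20);go([*p,.112],down(SY-75))
```

```text
19.8833 [0.5106 0.3484 0.0239] [[0.003, 0.329, 0.944], [0.002, 0.944, -0.329], [-1.0, 0.003, 0.003]] [-0.7 -2.3  8.1] 0.0239 [ 5.800e-01  6.830e-01  1.738e+00 -1.000e-03  7.170e-01 -6.550e-01]
inc cm [ -8.89 -33.8    3.08] rot [ 0.785  0.001 -0.003] len 35.08
```

>>> servo_tool(
  increments=[
    [[1,-4,0,0,0,0,0],[1,-9.1,0,0,0.1,0,0],[1,-9.1,-33.8,3.1,0.785,0,0],[1,-9.1,-33.8,3.1,0.785,0,0],[1,-9.1,-33.8,3.1,0.785,0,0],[1,-9.1,-33.8,3.1,0.785,0,0],[1,-9.1,-33.8,3.1,0.785,0,0],[1,-9.1,-33.8,3.1,0.785,0,0],[1,-9.1,-33.8,3.1,0.785,0,0],[1,-9.1,-33.8,3.1,0.785,0,0]],
  ],
)

```text
time_s: 20.72
position: [0.4283, 0.023, 0.1135]
orientation: [[0.002, 0.9, 0.435], [0.0, 0.435, -0.9], [-1.0, 0.002, 0.001]]
wrist_force: [0.6, -0.4, -0.7]
opening: 0.0237
```

>>> servo_tool(
  increments=[
    [[1,0,0,0,0,0,0],[1,0,0,0,0,0,0],[1,0,0,0,0,0,0]],
  ],
)

```text
time_s: 20.97
position: [0.4295, 0.0246, 0.1131]
orientation: [[0.002, 0.901, 0.434], [0.0, 0.434, -0.901], [-1.0, 0.002, 0.001]]
wrist_force: [-0.1, 0.2, 0.6]
opening: 0.024
```

Run:
```python
from h import *
st();p=sc(-18,-20);go([*p,.038],down(SY-75))
```

```text
20.9667 [0.4295 0.0246 0.1131] [[0.002, 0.901, 0.434], [0.0, 0.434, -0.901], [-1.0, 0.002, 0.001]] [-0.1  0.2  0.6] 0.024 [ 0.029  0.326  2.125  0.     0.688 -0.42 ]
inc cm [ 7.51 -0.39  0.44] rot [-0.001  0.001 -0.002] len 7.54
```

>>> servo_tool(
  increments=[
    [[1,2.5,-0.3,0.3,0,0,0],[1,5,-0.3,0.3,0,0,0],[1,7.4,-0.3,0.3,0,0,0],[1,7.4,-0.3,0.3,0,0,0],[1,7.4,-0.3,0.3,0,0,0],[0.6,7.4,-0.3,0.3,0,0,0],[0.6,7.4,-0.3,0.3,0,0,0],[0.6,7.4,-0.3,0.3,0,0,0],[0.6,4,-0.3,0.3,0,0,0],[0.55,-6,-0.3,0.3,0,0,0]],
  ],
)

```text
time_s: 21.8
position: [0.4251, 0.0206, 0.1132]
orientation: [[-0.006, 0.9, 0.435], [-0.0, 0.435, -0.9], [-1.0, -0.006, -0.003]]
wrist_force: [1.3, -0.3, 0.2]
opening: 0.0379
```

Run:
```python
from h import *
st();go([.50,.05,.23],down(SY))
```

```text
21.8 [0.4251 0.0206 0.1132] [[-0.006, 0.9, 0.435], [-0.0, 0.435, -0.9], [-1.0, -0.006, -0.003]] [ 1.3 -0.3  0.2] 0.0379 [ 0.02   0.323  2.129  0.     0.695 -0.43 ]
inc cm [-11.72   7.96   0.58] rot [-1.309 -0.006  0.003] len 14.18
```

Run:
```python
from h import *
p=sc(90,0);print(p);go([*p,.20],down(SY))
```

```text
[0.53040585 0.05886432]
inc cm [-8.74 11.1   1.11] rot [-1.309 -0.006  0.003] len 14.18
```

>>> servo_tool(
  increments=[
    [[0.5,-8.7,11.1,1.1,-1.309,0,0],[0.5,-8.7,11.1,1.1,-1.309,0,0],[0.5,-8.7,11.1,1.1,-1.309,0,0],[0.5,-8.7,11.1,1.1,-1.309,0,0],[0.5,-8.7,11.1,1.1,-1.309,0,0],[0.5,-8.7,11.1,1.1,-1.309,0,0],[0.5,-8.7,11.1,1.1,-1.309,0,0],[0.5,-8.7,11.1,1.1,-1.309,0,0],[0.5,-8.7,11.1,1.1,-1.309,0,0],[0.5,-8.7,11.1,1.1,-1.309,0,0]],
  ],
)

```text
time_s: 22.63
position: [0.532, 0.0589, 0.2021]
orientation: [[0.002, -0.135, 0.991], [0.0, 0.991, 0.135], [-1.0, -0.0, 0.002]]
wrist_force: [-0.4, 0.4, 0.3]
opening: 0.0435
```

>>> servo_tool(
  increments=[
    [[0.5,0,0,0,0,0,0],[0.5,0,0,0,0,0,0],[0.5,0,0,0,0,0,0]],
  ],
)

```text
time_s: 22.88
position: [0.5319, 0.0589, 0.2015]
orientation: [[0.001, -0.125, 0.992], [0.0, 0.992, 0.125], [-1.0, -0.0, 0.001]]
wrist_force: [-0.4, 0.0, -0.0]
opening: 0.044
```

Run:
```python
from h import *
st();snap('wrist','w7.png')
```

```text
22.8833 [0.5319 0.0589 0.2015] [[0.001, -0.125, 0.992], [0.0, 0.992, 0.125], [-1.0, -0.0, 0.001]] [-0.4  0.  -0. ] 0.044 [ 0.088  0.319  1.847  0.     0.975 -1.608]
```

View pics/w7.png

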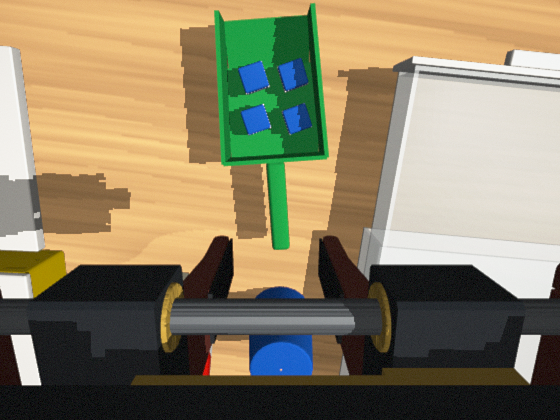

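All four tablets are in the scoop, at (253,77), (292,75), (256,119) and (297,119). The handle runs from (277,163) to (281,248).

Run:
```python
from h import *
m=load('w7.png')
I=m['im']; hsv=cv2.cvtColor(I,cv2.COLOR_RGB2HSV)
k=cv2.inRange(hsv,(50,100,60),(80,255,255))
def mid(r):
    c=np.where(k[r,240:310])[0]+240; return c.min(),c.max(),c.mean()
for r in (175,200,225,240,246,249):
    print(r,mid(r),pz(m,mid(r)[2],r,.045).round(4))
for c in [(222,163),(328,157)]: print(pz(m,*c,.045))
```

```text
175 (np.int64(268), np.int64(284), np.float64(276.0)) [0.5153 0.0574 0.045 ]
200 (np.int64(270), np.int64(286), np.float64(278.0)) [0.5394 0.0624 0.045 ]
225 (np.int64(271), np.int64(287), np.float64(279.0)) [0.5644 0.0666 0.045 ]
240 (np.int64(273), np.int64(288), np.float64(280.5)) [0.5798 0.0701 0.045 ]
246 (np.int64(273), np.int64(288), np.float64(280.5)) [0.5862 0.0709 0.045 ]
249 (np.int64(275), np.int64(282), np.float64(278.14285714285717)) [0.5897 0.069  0.045 ]
[0.51039028 0.00529799 0.045     ]
[0.49225831 0.10377364 0.045     ]
```

Run:
```python
from h import *
go([.533,.0607,.015],down(10.8))
```

```text
inc cm [18.64  0.16  0.12] rot [-0.062  0.001  0.   ] len 18.64
```

>>> servo_tool(
  increments=[
    [[0.5,4,0.2,0.1,-0.062,0,0],[0.5,8,0.2,0.1,-0.062,0,0],[0.5,12,0.2,0.1,-0.062,0,0],[0.5,15.5,0.2,0.1,-0.062,0,0],[0.5,18.6,0.2,0.1,-0.062,0,0],[0.5,18.6,0.2,0.1,-0.062,0,0],[0.5,18.6,0.2,0.1,-0.062,0,0]],
  ],
)

```text
time_s: 23.52
position: [0.5314, 0.0609, 0.0139]
orientation: [[-0.004, -0.189, 0.982], [-0.0, 0.982, 0.189], [-1.0, 0.0, -0.004]]
wrist_force: [0.2, 0.4, -0.2]
opening: 0.0436
```

>>> servo_tool(
  increments=[
    [[1,0,0,0,0,0,0],[1,0,0,0,0,0,0],[1,0,0,0,0,0,0],[1,0,0,0,0,0,0],[1,0,0,0,0,0,0],[1,0,0,0,0,0,0],[1,0,0,0,0,0,0],[1,0,0,0,0,0,0]],
  ],
  newtons=50,
)

```text
time_s: 24.18
position: [0.5337, 0.0611, 0.0164]
orientation: [[0.002, -0.19, 0.982], [0.0, 0.982, 0.19], [-1.0, -0.0, 0.002]]
wrist_force: [-1.1, -0.5, 9.3]
opening: 0.0178
```

Run:
```python
from h import *
st()
```

```text
24.1833 [0.5337 0.0611 0.0164] [[0.002, -0.19, 0.982], [0.0, 0.982, 0.19], [-1.0, -0.0, 0.002]] [-1.1 -0.5  9.3] 0.0178 [ 0.092  0.621  1.923 -0.     0.595 -1.67 ]
```

```bash
cat > kin.py <<'E'
import numpy as np
from scipy.optimize import least_squares
D=[((.1796,.5982,.2221),(.424,1.630,1.089)),((.4228,.297,.2227),(.265,1.867,1.01)),((.408,-.0494,.2228),(.101,2.077,.964)),((.4048,-.2614,.1586),(.31,1.989,.844)),((.4069,-.2591,.0256),(.557,2.041,.544)),((.4575,-.2758,.0259),(.601,1.928,.611)),((.4749,.2779,.2195),(.317,1.801,1.022)),((.5099,.3484,.1337),(.522,1.705,.915)),((.5319,.0589,.2015),(.319,1.847,.975))]
A=[];B=[]
for p,(a,b,c) in D:
    r=np.hypot(p[0],p[1])
    # r = o + a2 sin a + a3 sin(a+b) ; z = d + a2 cos a + a3 cos(a+b) (- L absorbed)
    A.append([1,0,np.sin(a),np.sin(a+b),np.cos(a+b)]);B.append(r)
    A.append([0,1,np.cos(a),np.cos(a+b),-np.sin(a+b)]);B.append(p[2])
x,res,_,_=np.linalg.lstsq(np.array(A),np.array(B),rcond=None)
print('o, d-L, a2, a3, e',x.round(4),'rms',np.sqrt(np.mean((np.array(A)@x-B)**2)))
E
python3 kin.py
```

```text
o, d-L, a2, a3, e [-0.      0.0027  0.5626  0.4848  0.0768] rms 0.0002801876154278251
```

>>> servo_tool(
  increments=[
    [[1,-1,0,0,0,0,0],[1,-3,0,0,0,0,0],[1,-5.5,0,0,0,0,0],[1,-8,0,0,0,0,0],[1,-10,0,0,0,0,0],[1,-12,0,0,0,0,0],[1,-14,0,0,0,0,0],[1,-16,0,0,0,0,0],[1,-17,0,0,0,0,0],[1,-17,0,0,0,0,0]],
  ],
)

```text
time_s: 25.02
position: [0.5339, 0.0611, 0.1876]
orientation: [[0.005, -0.19, 0.982], [0.0, 0.982, 0.19], [-1.0, -0.0, 0.005]]
wrist_force: [0.2, -0.6, -2.1]
opening: 0.0177
```

Run:
```python
from h import *
st();snap('scene','s1.png');snap('top','t3.png')
```

```text
25.0167 [0.5339 0.0611 0.1876] [[0.005, -0.19, 0.982], [0.0, 0.982, 0.19], [-1.0, -0.0, 0.005]] [ 0.2 -0.6 -2.1] 0.0177 [ 0.092  0.339  1.855 -0.     0.942 -1.67 ]
```

View pics/s1.png

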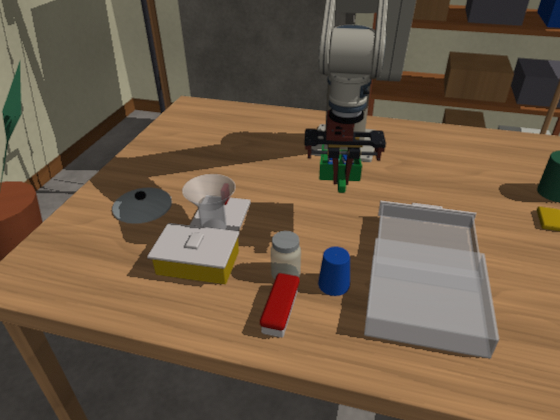

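View pics/t3.png

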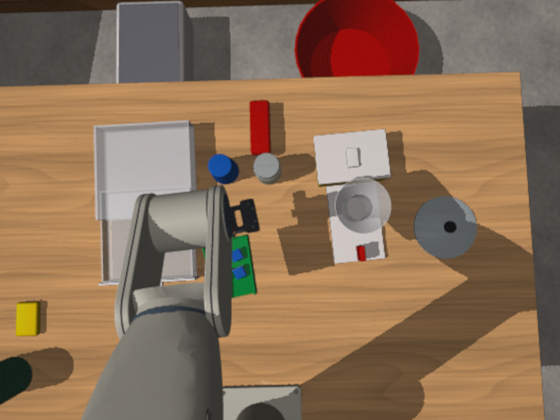

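>>> servo_tool(
  increments=[
    [[1,-0.5,0,0,0.04,0,0],[1,-1,0,0,0.12,0,0],[1,-1.5,0,0,0.22,0,0],[1,-2,0,0,0.32,0,0],[1,-2.5,0,0,0.42,0,0],[1,-3,0,0,0.52,0,0],[1,-3.5,0,0,0.62,0,0],[1,-4,0,0,0.72,0,0],[1,-4,0,0,0.82,0,0],[1,-4,0,0,0.92,0,0]],
  ],
)

```text
time_s: 25.95
position: [0.5318, 0.0609, 0.2234]
orientation: [[-0.003, 0.67, 0.743], [-0.0, 0.743, -0.67], [-1.0, -0.002, -0.002]]
wrist_force: [0.5, -0.5, -2.0]
opening: 0.0176
```

>>> servo_tool(
  increments=[
    [[1,0,0,0,0.1,0,0],[1,0,0,0,0.2,0,0],[1,0,0,0,0.3,0,0],[1,0,0,0,0.4,0,0],[1,0,0,0,0.5,0,0],[1,0,0,0,0.6,0,0],[1,0,0,0,0.7,0,0],[1,0,0,0,0.8,0,0],[1,0,0,0,0.9,0,0],[1,0,0,0,1.0,0,0]],
  ],
)

```text
time_s: 26.78
position: [0.5314, 0.0609, 0.2229]
orientation: [[-0.004, 0.987, -0.162], [-0.0, -0.162, -0.987], [-1.0, -0.004, 0.001]]
wrist_force: [0.3, -0.0, -1.9]
opening: 0.0175
```

Run:
```python
from h import *
s=st(); T=np.array(s['orientation']); print('yaw',np.degrees(np.arctan2(T[1,2],T[0,2])))
c=np.radians(-25)
go([.443*np.cos(c),.443*np.sin(c),.225])
```

```text
26.7833 [0.5314 0.0609 0.2229] [[-0.004, 0.987, -0.162], [-0.0, -0.162, -0.987], [-1.0, -0.004, 0.001]] [ 0.3 -0.  -1.9] 0.0175 [ 0.092  0.293  1.826 -0.     1.026  0.255]
yaw -99.33043046035294
inc cm [-0.14 -8.8  26.59] rot [0. 0. 0.] len 28.01
```

>>> servo_tool(
  increments=[
    [[1,0,-0.2,0.7,0.09,0,0],[1,0,-0.6,2,0.18,0,0],[1,0,-1,3.3,0.27,0,0],[1,0,-1.4,4.6,0.36,0,0],[1,0,-1.9,6,0.45,0,0],[1,0,-2.3,7.3,0.54,0,0],[1,0,-2.7,8.7,0.63,0,0],[1,0,-3.2,10.1,0.72,0,0],[1,0,-3.6,11.4,0.81,0,0],[1,0,-4,12.8,0.9,0,0]],
  ],
)

```text
time_s: 27.62
position: [0.4713, -0.0595, 0.2231]
orientation: [[-0.004, 0.487, -0.873], [0.0, -0.873, -0.487], [-1.0, -0.002, 0.003]]
wrist_force: [-0.3, -0.9, -1.5]
opening: 0.0176
```

Run:
```python
from h import *
s=st(); T=np.array(s['orientation']); print('yaw',np.degrees(np.arctan2(T[1,2],T[0,2])))
c=np.radians(-25)
go([.44*np.cos(c),.44*np.sin(c),.225],down(155))
```

```text
27.6167 [ 0.4713 -0.0595  0.2231] [[-0.004, 0.487, -0.873], [0.0, -0.873, -0.487], [-1.0, -0.002, 0.003]] [-0.3 -0.9 -1.5] 0.0176 [-0.151  0.203  1.949 -0.     0.993  0.912]
yaw -150.86654915451984
inc cm [-0.16  7.52 12.49] rot [0.945 0.004 0.001] len 14.58
```

>>> servo_tool(
  increments=[
    [[1,0,0.7,1.3,0.1,0,0],[1,0,1.5,2.6,0.2,0,0],[1,0,2.3,3.9,0.3,0,0],[1,0,3.1,5.2,0.4,0,0],[1,0,3.9,6.5,0.5,0,0],[1,0,4.7,7.8,0.6,0,0],[1,0,5.5,9.1,0.7,0,0],[1,0,6.3,10.4,0.8,0,0],[1,0,7.0,11.6,0.88,0,0],[1,0,7.5,12.5,0.94,0,0]],
  ],
)

```text
time_s: 28.45
position: [0.3991, -0.186, 0.2233]
orientation: [[-0.003, -0.418, -0.908], [0.002, -0.908, 0.418], [-1.0, 0.0, 0.004]]
wrist_force: [0.8, 1.2, -2.2]
opening: 0.0179
```

>>> servo_tool(
  increments=[
    [[1,0,0,0,0,0,0],[1,0,0,0,0,0,0]],
  ],
)

```text
time_s: 28.62
position: [0.3999, -0.1855, 0.2238]
orientation: [[-0.002, -0.414, -0.91], [0.001, -0.91, 0.414], [-1.0, -0.0, 0.003]]
wrist_force: [-0.1, 0.3, -1.3]
opening: 0.0176
```

Run:
```python
from h import *
s=st(); T=np.array(s['orientation']); print('yaw',np.degrees(np.arctan2(T[1,2],T[0,2])))
snap('top','t4.png');snap('scene','s2.png');snap('wrist','w8.png')
im=load('t4.png')['im'][:,:,::-1]
cv2.imwrite('pics/c6.png',cv2.resize(im[120:310,250:420],None,fx=3,fy=3,interpolation=cv2.INTER_CUBIC))
```

```text
28.6167 [ 0.3999 -0.1855  0.2238] [[-0.002, -0.414, -0.91], [0.001, -0.91, 0.414], [-1.0, -0.0, 0.003]] [-0.1  0.3 -1.3] 0.0176 [-0.461  0.149  2.017  0.     0.979  1.536]
yaw 155.55250339973153
```

View pics/c6.png

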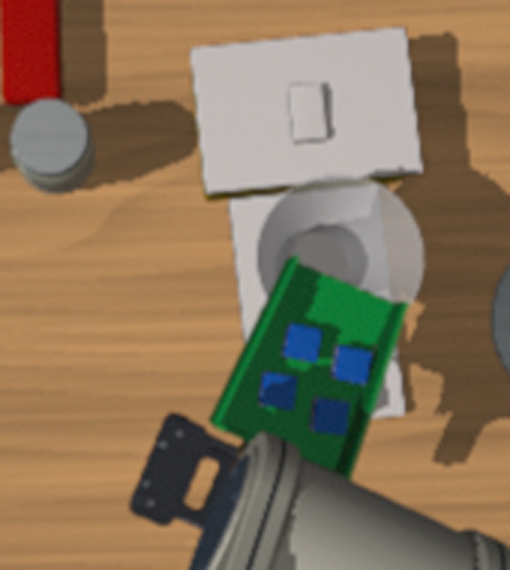

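View pics/w8.png

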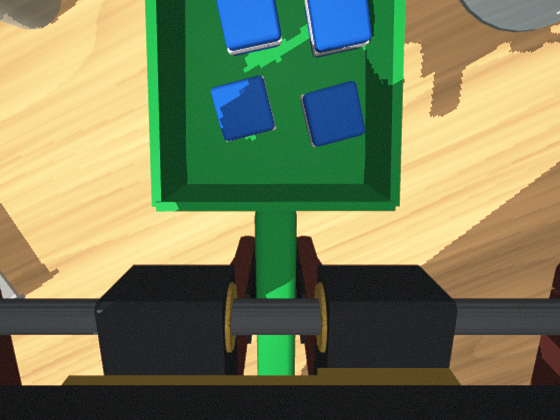

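View pics/s2.png

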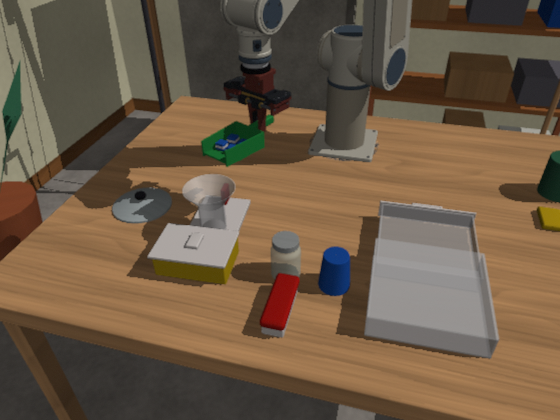

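Run:
```python
from h import *
m=load('t4.png'); print('mouth',pz(m,363.8,207,.14), 'left/right', pz(m,250+258/3,207,.14),pz(m,250+425/3,207,.14))
mouth=pz(m,363.8,207,.14)[:2]
print(np.hypot(*mouth),np.degrees(np.arctan2(mouth[1],mouth[0])))
m2=load('t2.png'); print('t2 mouth',pz(m2,300+222.5/3.5,120+301/3.5,.14))
# foot left edge/back
print(pz(m,250+232/3,120+202/3,.014), pz(m,250+405/3,120+415/3,.014))
```

```text
mouth [ 0.56722375 -0.26819628  0.14      ] left/right [ 0.56895905 -0.20196142  0.14      ] [ 0.56548688 -0.33449107  0.14      ]
0.6274328865200068 -25.305848938674604
t2 mouth [ 0.56962898 -0.26774806  0.14      ]
[ 0.6316539  -0.19589777  0.014     ] [ 0.43559288 -0.3442888   0.014     ]
```

```bash
cat > tip.py <<'E'
from h import *
def pose(th,nr=.607,nz=.15,ang=-25.1):
    a=np.radians(ang); u=np.array([np.cos(a),np.sin(a),0]); h=-u; k=np.array([0,0,1.]); t=np.radians(th)
    X=np.cos(t)*h+np.sin(t)*k; Z=-np.sin(t)*h+np.cos(t)*k
    p=u*nr+k*nz+.166*X+.004*Z
    return p,np.stack([-Z,np.cross(X,-Z),X],1)
E
python3 - <<'E'
from tip import *
for th,nz in [(0,.2),(5,.19),(10,.18),(15,.165),(20,.155),(25,.15)]:
    p,R=pose(th,nz=nz); print(th,p.round(3)); go(p,R)
E
```

```text
0 [ 0.399 -0.187  0.204]
inc cm [2.04 0.23 0.05] rot [0.013 0.001 0.   ] len 2.06
5 [ 0.4   -0.187  0.208]
inc cm [ 1.6   0.23 -0.05] rot [ 0.013 -0.086 -0.   ] len 1.61
10 [ 0.402 -0.188  0.213]
inc cm [ 1.17  0.24 -0.27] rot [ 0.013 -0.173 -0.001] len 1.22
15 [ 0.405 -0.19   0.212]
inc cm [ 1.26  0.24 -0.62] rot [ 0.013 -0.261 -0.001] len 1.42
20 [ 0.41  -0.192  0.216]
inc cm [ 0.89  0.25 -1.09] rot [ 0.013 -0.348 -0.002] len 1.42
25 [ 0.415 -0.194  0.224]
inc cm [ 0.06  0.25 -1.67] rot [ 0.013 -0.435 -0.003] len 1.69
```

>>> servo_tool(
  increments=[
    [[1,0.8,0.1,0,0.01,-0.03,0],[1,1.6,0.2,0,0.01,-0.07,0],[1,1.4,0.2,-0.1,0.01,-0.12,0],[1,1.2,0.2,-0.3,0.01,-0.17,0],[1,1.2,0.2,-0.5,0.01,-0.22,0],[1,1.3,0.2,-0.6,0.01,-0.26,0],[1,1.1,0.2,-0.9,0.01,-0.3,0],[1,0.9,0.2,-1.1,0.01,-0.35,0],[1,0.9,0.2,-1.1,0.01,-0.35,0]],
  ],
)

```text
time_s: 29.52
position: [0.4118, -0.1922, 0.2154]
orientation: [[-0.312, -0.422, -0.851], [0.144, -0.907, 0.396], [-0.939, 0.001, 0.344]]
wrist_force: [0.3, -0.3, -1.7]
opening: 0.0178
```

Run:
```python
from tip import *
s=st()
snap('scene','s3.png'); im=load('s3.png')['im'][:,:,::-1]
cv2.imwrite('pics/c7.png',cv2.resize(im[60:300,100:340],None,fx=2.5,fy=2.5,interpolation=cv2.INTER_CUBIC))
for th in (22,26,30,34,38,42,46,50): p,R=pose(th); go(p,R)
```

```text
29.5167 [ 0.4118 -0.1922  0.2154] [[-0.312, -0.422, -0.851], [0.144, -0.907, 0.396], [-0.939, 0.001, 0.344]] [ 0.3 -0.3 -1.7] 0.0178 [-0.457  0.362  1.794 -0.009  1.336  1.553]
inc cm [-0.09  0.05 -0.06] rot [ 0.002 -0.034 -0.002] len 0.12
inc cm [-1.24  0.05 -0.17] rot [ 0.002 -0.104 -0.002] len 1.26
inc cm [-2.39  0.06 -0.36] rot [ 0.002 -0.174 -0.002] len 2.41
inc cm [-3.51  0.06 -0.63] rot [ 0.002 -0.244 -0.003] len 3.57
inc cm [-4.62  0.06 -0.97] rot [ 0.002 -0.314 -0.003] len 4.72
inc cm [-5.7   0.07 -1.39] rot [ 0.002 -0.384 -0.003] len 5.87
inc cm [-6.75  0.07 -1.89] rot [ 0.001 -0.453 -0.003] len 7.01
inc cm [-7.76  0.07 -2.46] rot [ 0.001 -0.523 -0.003] len 8.14
```

View pics/c7.png

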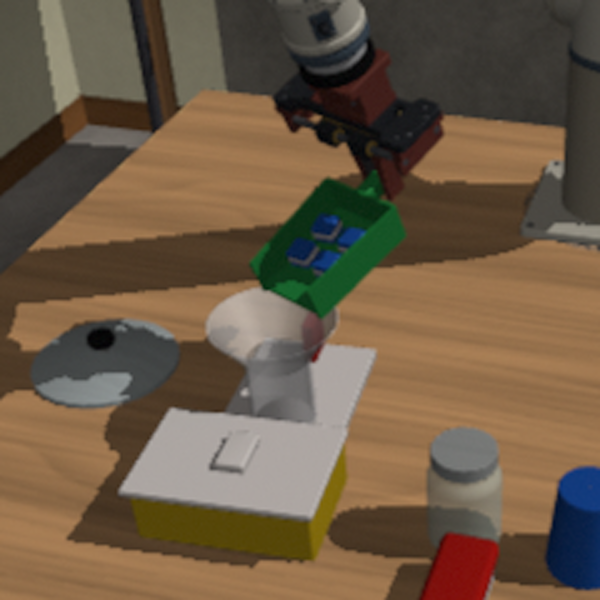

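Nose over the funnel, all four still aboard. I'll keep tipping.

>>> servo_tool(
  increments=[
    [[1,-0.3,0,-0.1,0,-0.05,0],[1,-1.2,0,-0.2,0,-0.1,0],[1,-2,0,-0.3,0,-0.15,0],[1,-2.9,0,-0.5,0,-0.2,0],[1,-3.6,0,-0.6,0,-0.25,0],[1,-4.4,0,-0.9,0,-0.3,0],[1,-5.2,0,-1.2,0,-0.35,0],[1,-6,0,-1.5,0,-0.4,0],[1,-6.7,0,-1.9,0,-0.45,0],[1,-6.7,0,-1.9,0,-0.45,0]],
  ],
)

```text
time_s: 30.4
position: [0.448, -0.2094, 0.2715]
orientation: [[-0.651, -0.422, -0.631], [0.302, -0.906, 0.295], [-0.697, 0.001, 0.717]]
wrist_force: [-1.2, 0.8, -1.7]
opening: 0.0173
```

Run:
```python
from tip import *
s=st()
snap('scene','s4.png'); im=load('s4.png')['im'][:,:,::-1]
cv2.imwrite('pics/c8.png',cv2.resize(im[60:300,100:340],None,fx=2.5,fy=2.5,interpolation=cv2.INTER_CUBIC))
for th in (46,50,55,60,65,70,74): p,R=pose(th); go(p,R)
```

```text
30.4 [ 0.448  -0.2094  0.2715] [[-0.651, -0.422, -0.631], [0.302, -0.906, 0.295], [-0.697, 0.001, 0.717]] [-1.2  0.8 -1.7] 0.0173 [-0.453  0.603  1.438 -0.014  1.9    1.556]
inc cm [-0.1   0.04  0.01] rot [ 0.    -0.004 -0.002] len 0.11
inc cm [-1.26  0.04 -0.06] rot [ 0.    -0.074 -0.002] len 1.26
inc cm [-2.69  0.04 -0.27] rot [ 0.    -0.161 -0.002] len 2.7
inc cm [-4.1   0.05 -0.6 ] rot [-0.    -0.249 -0.002] len 4.14
inc cm [-5.48  0.05 -1.05] rot [-0.    -0.336 -0.002] len 5.58
inc cm [-6.81  0.05 -1.62] rot [-0.    -0.423 -0.002] len 7.0
inc cm [-7.84  0.06 -2.15] rot [-0.    -0.493 -0.002] len 8.13
```

View pics/c8.png

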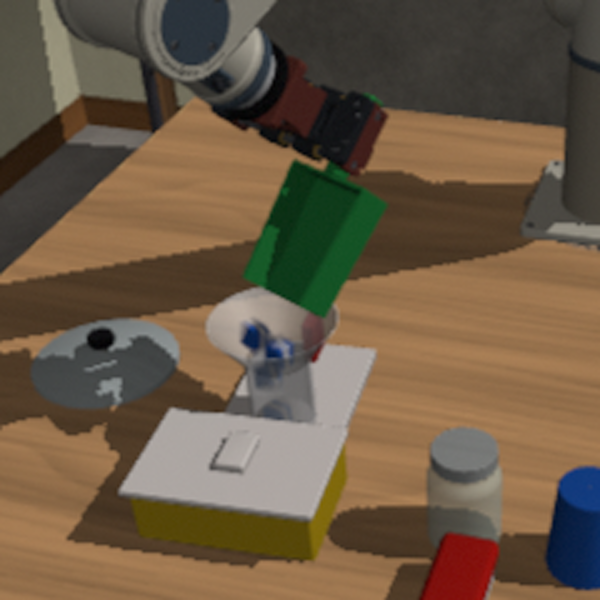

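>>> servo_tool(
  increments=[
    [[1,-1.2,0,0,0,-0.07,0],[1,-2.6,0,-0.2,0,-0.15,0],[1,-4.1,0,-0.6,0,-0.25,0],[1,-4.1,0,-0.6,0,-0.25,0],[1,-4.1,0,-0.6,0,-0.25,0],[1,-4.1,0,-0.6,0,-0.25,0],[1,-4.1,0,-0.6,0,-0.25,0],[1,-4.1,0,-0.6,0,-0.25,0]],
  ],
)

```text
time_s: 31.12
position: [0.477, -0.2232, 0.2977]
orientation: [[-0.785, -0.423, -0.452], [0.366, -0.906, 0.213], [-0.5, 0.002, 0.866]]
wrist_force: [0.9, 0.1, -1.3]
opening: 0.0175
```

Run:
```python
from tip import *
s=st()
snap('scene','s5.png'); im=load('s5.png')['im'][:,:,::-1]
snap('top','t5.png'); it=load('t5.png')['im'][:,:,::-1]
snap('wrist','w9.png')
a=cv2.resize(im[130:290,150:290],None,fx=2.8,fy=2.8,interpolation=cv2.INTER_CUBIC)
b=cv2.resize(it[140:300,300:420],None,fx=2.8,fy=2.8,interpolation=cv2.INTER_CUBIC)
cv2.imwrite('pics/c9.png',np.hstack([a,b]))
EOF
```

```text
31.1167 [ 0.477  -0.2232  0.2977] [[-0.785, -0.423, -0.452], [0.366, -0.906, 0.213], [-0.5, 0.002, 0.866]] [ 0.9  0.1 -1.3] 0.0175 [-0.452  0.753  1.243 -0.017  2.192  1.555]Traceback (most recent call last):
  File "<stdin>", line 9, in <module>
NameError: name 'EOF' is not defined
```

View pics/c9.png

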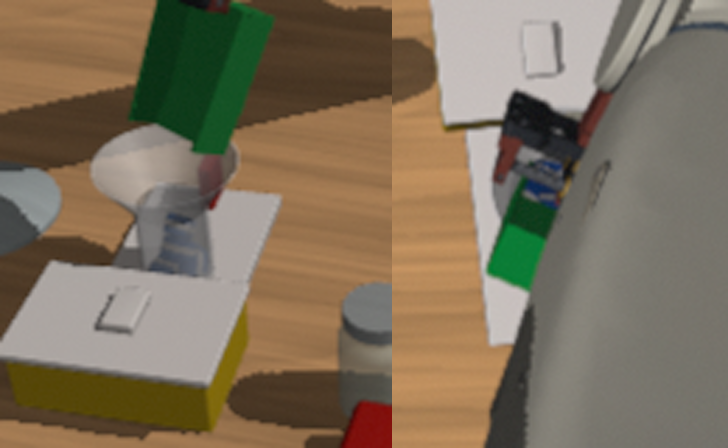

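View pics/w9.png

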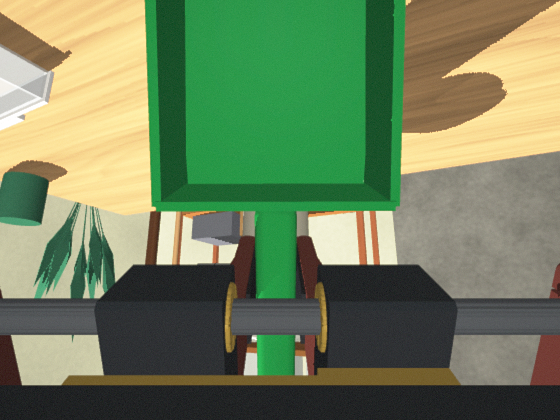

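Run:
```python
from tip import *
for th,nz,nr in [(60,.18,.607),(40,.2,.6),(20,.22,.6),(0,.22,.6)]: p,R=pose(th,nr,nz); go(p,R)
```

```text
inc cm [-1.46  0.02  2.43] rot [-0.001  0.001 -0.002] len 2.83
inc cm [3.85 0.01 3.64] rot [-0.001  0.35  -0.002] len 5.3
inc cm [7.91 0.   2.61] rot [-0.     0.699 -0.002] len 8.33
inc cm [ 1.172e+01 -1.000e-02 -1.720e+00] rot [ 0.     1.048 -0.002] len 11.85
```

>>> servo_tool(
  increments=[
    [[1,-1.4,0,2.4,0,0,0],[1,0.5,0,3,0,0.12,0],[1,2.2,0,3.4,0,0.24,0],[1,3.9,0,3.6,0,0.35,0],[1,5.3,0,3.4,0,0.47,0],[1,6.6,0,3,0,0.58,0],[1,7.9,0,2.6,0,0.7,0],[1,9.4,0,1.2,0,0.82,0],[1,10.7,0,-0.4,0,0.94,0],[1,11.7,0,-1.7,0,1.048,0]],
  ],
)

```text
time_s: 32.1
position: [0.3924, -0.1839, 0.2239]
orientation: [[0.004, -0.423, -0.906], [-0.004, -0.906, 0.423], [-1.0, 0.002, -0.005]]
wrist_force: [-0.2, 0.4, -2.7]
opening: 0.0179
```

Run:
```python
from tip import *
st()
snap('scene','s6.png'); im=load('s6.png')['im'][:,:,::-1]
snap('top','t6.png'); it=load('t6.png')['im'][:,:,::-1]
a=cv2.resize(im[130:290,150:290],None,fx=2.8,fy=2.8,interpolation=cv2.INTER_CUBIC)
b=cv2.resize(it[140:300,300:420],None,fx=2.8,fy=2.8,interpolation=cv2.INTER_CUBIC)
cv2.imwrite('pics/c10.png',np.hstack([a,b]))
go([.40,.03,.15],down(180)); go([.40,.03,.018],down(180))
```

```text
32.1 [ 0.3924 -0.1839  0.2239] [[0.004, -0.423, -0.906], [-0.004, -0.906, 0.423], [-1.0, 0.002, -0.005]] [-0.2  0.4 -2.7] 0.0179 [-4.650e-01  1.320e-01  2.036e+00 -2.000e-03  9.670e-01  1.545e+00]
inc cm [  7.21 -19.7    7.78] rot [-0.437  0.007 -0.   ] len 22.37
inc cm [ 20.41 -19.72   7.69] rot [-0.437  0.007 -0.   ] len 29.4
```

View pics/c10.png

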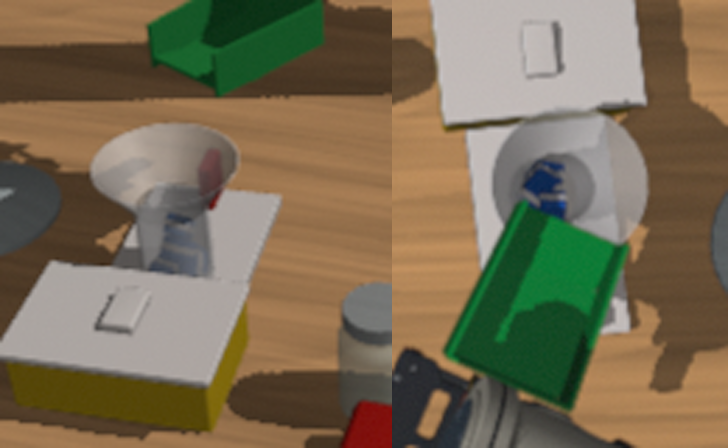

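>>> servo_tool(
  increments=[
    [[1,0,-2.5,1,-0.05,0,0],[1,0,-5.5,2.2,-0.12,0,0],[1,0,-8.5,3.4,-0.19,0,0],[1,0,-11.5,4.6,-0.26,0,0],[1,1,-14.5,5.8,-0.33,0,0],[1,3,-17.5,7,-0.39,0,0],[1,5,-19.7,7.8,-0.437,0.005,0],[1,7.2,-19.7,7.8,-0.437,0.005,0],[1,7.2,-19.7,7.8,-0.437,0.005,0],[1,7.2,-19.7,7.8,-0.437,0.005,0]],
  ],
)

```text
time_s: 33.03
position: [0.4064, 0.0274, 0.1517]
orientation: [[-0.001, 0.001, -1.0], [-0.002, -1.0, -0.001], [-1.0, 0.002, 0.001]]
wrist_force: [0.4, 0.1, 0.5]
opening: 0.0172
```

Run:
```python
from tip import *
st();snap('top','t7.png');go([.40,.03,.018],down(180))
```

```text
33.0333 [0.4064 0.0274 0.1517] [[-0.001, 0.001, -1.0], [-0.002, -1.0, -0.001], [-1.0, 0.002, 0.001]] [0.4 0.1 0.5] 0.0172 [ 0.04   0.221  2.145 -0.003  0.777  1.612]
inc cm [13.44 -0.33  0.72] rot [-0.    -0.001 -0.002] len 13.46
```

View pics/t7.png

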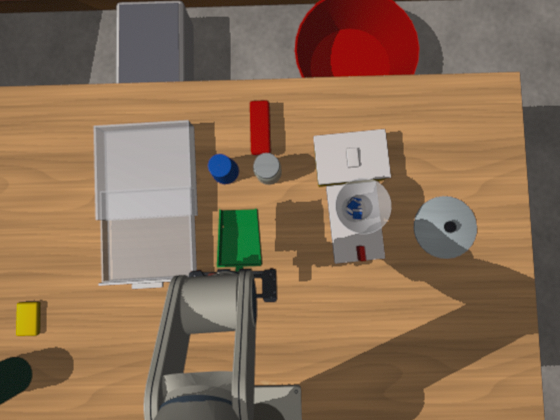

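>>> servo_tool(
  increments=[
    [[1,3,0,0,0,0,0],[1,6,0,0,0,0,0],[1,9,0,0,0,0,0],[1,11,0,0,0,0,0],[1,12,0,0,0,0,0],[1,12.7,0,0,0,0,0],[1,12.7,0,0,0,0,0]],
  ],
)

```text
time_s: 33.67
position: [0.407, 0.0263, 0.0244]
orientation: [[0.002, -0.002, -1.0], [-0.002, -1.0, 0.002], [-1.0, 0.002, -0.002]]
wrist_force: [-0.6, -0.4, -1.8]
opening: 0.0179
```

>>> servo_tool(
  increments=[
    [[1,0.3,0,0,0,0,0],[1,0.5,0,0,0,0,0],[1,0.5,0,0,0,0,0]],
  ],
)

```text
time_s: 33.92
position: [0.4067, 0.0268, 0.0201]
orientation: [[0.004, -0.0, -1.0], [-0.002, -1.0, 0.0], [-1.0, 0.002, -0.004]]
wrist_force: [0.5, 0.3, -2.1]
opening: 0.0176
```

>>> servo_tool(
  increments=[
    [[1,0.2,0,0,0,0,0],[1,0.35,0,0,0,0,0],[1,0.35,0,0,0,0,0]],
  ],
)

```text
time_s: 34.17
position: [0.4064, 0.0269, 0.0163]
orientation: [[0.003, -0.0, -1.0], [-0.002, -1.0, -0.0], [-1.0, 0.002, -0.003]]
wrist_force: [-1.0, -1.8, 4.1]
opening: 0.0179
```

Contact at +4 N. Release and rise.

>>> servo_tool(
  increments=[
    [[0.5,0,0,0,0,0,0],[0.5,0,0,0,0,0,0],[0.5,0,0,0,0,0,0],[0.5,0,0,0,0,0,0],[0.5,-3,0,0,0,0,0],[0.5,-7,0,0,0,0,0],[0.5,-11,0,0,0,0,0],[0.5,-14,0,0,0,0,0],[0.5,-14,0,0,0,0,0]],
  ],
)

```text
time_s: 34.92
position: [0.4091, 0.0274, 0.161]
orientation: [[0.012, 0.0, -1.0], [-0.001, -1.0, -0.0], [-1.0, 0.001, -0.012]]
wrist_force: [1.7, 0.9, 0.6]
opening: 0.044
```

Run:
```python
from tip import *
st();snap('scene','s7.png');snap('wrist','w10.png')
```

```text
34.9167 [0.4091 0.0274 0.161 ] [[0.012, 0.0, -1.0], [-0.001, -1.0, -0.0], [-1.0, 0.001, -0.012]] [1.7 0.9 0.6] 0.044 [ 0.039  0.201  2.141 -0.003  0.788  1.612]
```

View pics/s7.png

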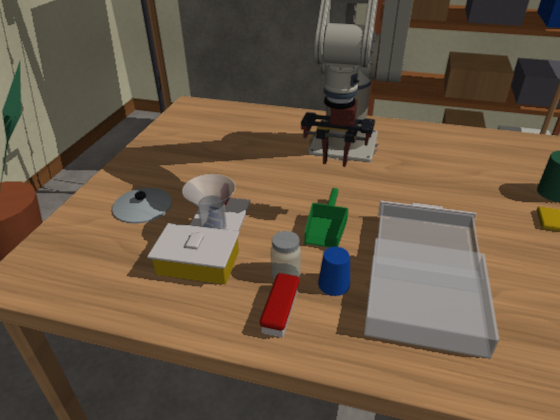

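View pics/w10.png

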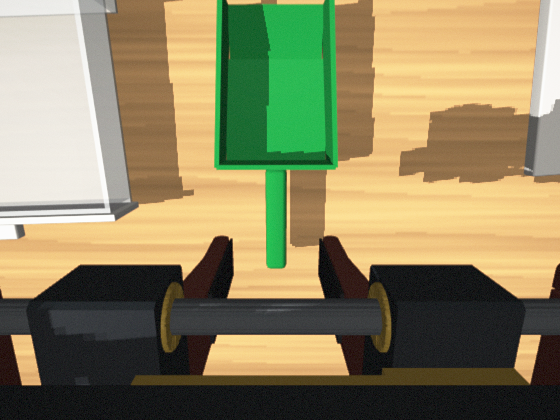

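Run:
```python
from tip import *
m=load('t7.png')
it=m['im'][:,:,::-1]
cv2.imwrite('pics/c11.png',cv2.resize(it[110:300,85:275],None,fx=3.1,fy=3.1,interpolation=cv2.INTER_CUBIC))
go([.345,.282,.16],down(182))
```

```text
inc cm [ -0.38 -25.47   6.14] rot [-0.035 -0.006 -0.002] len 26.21
```

View pics/c11.png

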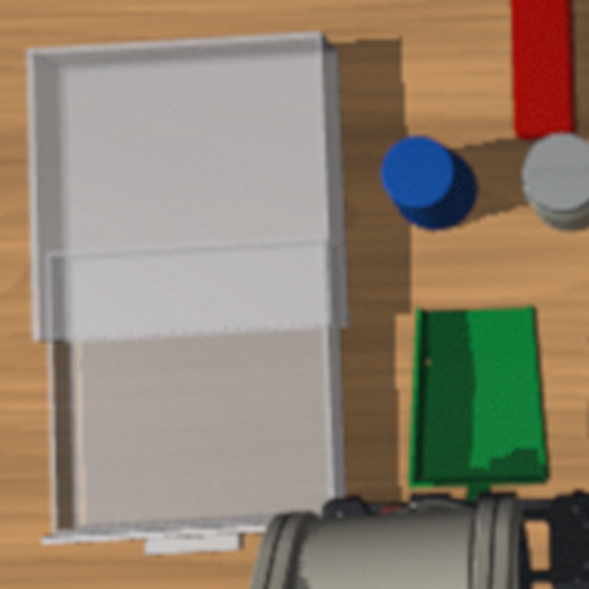

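>>> servo_tool(
  increments=[
    [[0.8,-1,-10,6.1,-0.035,0,0],[1,-1,-25.5,6.1,-0.035,0,0],[1,-1,-25.5,6.1,-0.035,0,0],[1,-1,-25.5,6.1,-0.035,0,0],[1,-1,-25.5,6.1,-0.035,0,0],[1,-1,-25.5,6.1,-0.035,0,0],[1,-1,-25.5,6.1,-0.035,0,0],[1,-1,-25.5,6.1,-0.035,0,0],[1,-1,-25.5,6.1,-0.035,0,0],[1,-1,-25.5,6.1,-0.035,0,0]],
  ],
)

```text
time_s: 35.85
position: [0.3437, 0.2808, 0.164]
orientation: [[-0.0, 0.035, -0.999], [-0.004, -0.999, -0.035], [-1.0, 0.004, 0.0]]
wrist_force: [-0.2, 0.1, 0.1]
opening: 0.0004
```

Run:
```python
from tip import *
st();snap('top','t8.png');go([.345,.283,.035],down(182))
m=load('t0.png') if 0 else load('top0.png'); print([pz(m,85+c[0]/3.1,110+c[1]/3.1,.053).round(4) for c in [(147,552),(241,545),(192,548)]])
```

```text
35.85 [0.3437 0.2808 0.164 ] [[-0.0, 0.035, -0.999], [-0.004, -0.999, -0.035], [-1.0, 0.004, 0.0]] [-0.2  0.1  0.1] 0.0004 [ 0.66   0.25   2.062 -0.004  0.833  2.199]
inc cm [12.93 -0.28 -0.1 ] rot [-0.001 -0.    -0.004] len 12.93
[array([0.3781, 0.3211, 0.053 ]), array([0.382 , 0.2423, 0.053 ]), array([0.3805, 0.2833, 0.053 ])]
```

View pics/t8.png

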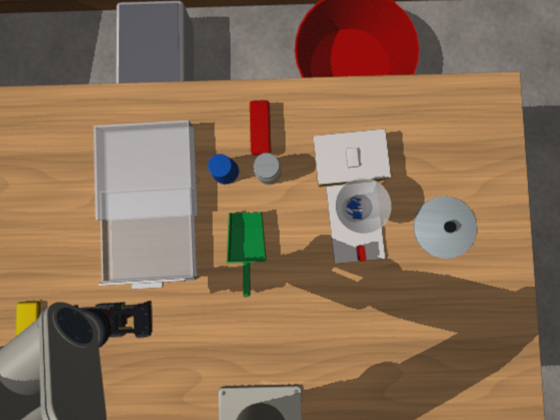

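>>> servo_tool(
  increments=[
    [[1,4,-0.3,0,0,0,0],[1,8,-0.3,0,0,0,0],[1,11,-0.3,0,0,0,0],[1,12.9,-0.3,0,0,0,0],[1,12.9,-0.3,0,0,0,0],[1,12.9,-0.3,-1.5,0,0,0],[1,12.9,-0.3,-3,0,0,0],[1,12.9,-0.3,-4.5,0,0,0],[1,12.9,-0.3,-6,0,0,0],[1,12.9,-0.3,-6,0,0,0]],
  ],
)

```text
time_s: 36.73
position: [0.4081, 0.287, 0.0379]
orientation: [[0.005, 0.032, -0.999], [0.0, -0.999, -0.032], [-1.0, 0.0, -0.005]]
wrist_force: [1.3, 0.7, -0.4]
opening: -0.0001
```

>>> servo_tool(
  increments=[
    [[1,0,0,-1.2,0,0,0],[1,0,0,-2.4,0,0,0],[1,0,0,-3.6,0,0,0],[1,0,0,-4.8,0,0,0],[1,0,0,-6,0,0,0],[1,0,0,-7.2,0,0,0],[1,0,0,-8.4,0,0,0],[1,0,0,-9.6,0,0,0],[1,0,0,-10.6,0,0,0],[1,0,0,-10.6,0,0,0]],
  ],
)

```text
time_s: 37.57
position: [0.5138, 0.2914, 0.037]
orientation: [[0.005, 0.034, -0.999], [-0.0, -0.999, -0.034], [-1.0, 0.0, -0.005]]
wrist_force: [0.2, 0.5, 0.4]
opening: 0.0007
```

Run:
```python
from tip import *
st();snap('top','t9.png')
```

```text
37.5667 [0.5138 0.2914 0.037 ] [[0.005, 0.034, -0.999], [-0.0, -0.999, -0.034], [-1.0, 0.0, -0.005]] [0.2 0.5 0.4] 0.0007 [ 0.497  0.634  1.802 -0.004  0.701  2.037]
```

View pics/t9.png

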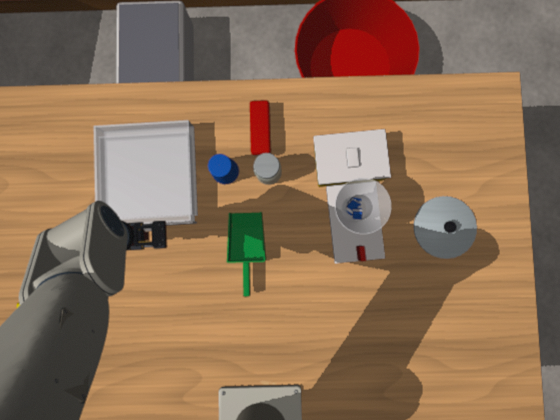

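>>> servo_tool(
  increments=[
    [[1,0,0,-0.4,0,0,0],[1,0,0,-0.8,0,0,0],[1,0,0,-0.8,0,0,0]],
  ],
)

```text
time_s: 37.87
position: [0.519, 0.2912, 0.0367]
orientation: [[0.002, 0.035, -0.999], [-0.002, -0.999, -0.035], [-1.0, 0.002, -0.002]]
wrist_force: [0.6, -0.9, -0.2]
opening: 0.0005
```

>>> servo_tool(
  increments=[
    [[1,0,0,-0.4,0,0,0],[1,0,0,-0.8,0,0,0],[1,0,0,-0.8,0,0,0]],
  ],
)

```text
time_s: 38.12
position: [0.5274, 0.2915, 0.0368]
orientation: [[0.003, 0.035, -0.999], [-0.002, -0.999, -0.035], [-1.0, 0.002, -0.003]]
wrist_force: [0.3, -0.4, 0.1]
opening: 0.0004
```

>>> servo_tool(
  increments=[
    [[1,0,0,-0.3,0,0,0],[1,0,0,-0.5,0,0,0],[1,0,0,-0.5,0,0,0]],
  ],
)

```text
time_s: 38.37
position: [0.5317, 0.2915, 0.0368]
orientation: [[0.002, 0.035, -0.999], [-0.002, -0.999, -0.035], [-1.0, 0.002, -0.002]]
wrist_force: [-2.4, 0.5, -0.1]
opening: 0.0007
```

>>> servo_tool(
  increments=[
    [[1,0,0,-0.2,0,0,0],[1,0,0,-0.4,0,0,0],[1,0,0,-0.4,0,0,0]],
  ],
)

```text
time_s: 38.62
position: [0.5317, 0.2913, 0.0366]
orientation: [[-0.006, 0.035, -0.999], [-0.004, -0.999, -0.035], [-1.0, 0.004, 0.006]]
wrist_force: [-17.1, 2.8, 10.6]
opening: -0.0
```

>>> servo_tool(
  increments=[
    [[1,0,0,-0.2,0,0,0],[1,0,0,-0.3,0,0,0],[1,0,0,-0.3,0,0,0]],
  ],
)

```text
time_s: 38.87
position: [0.5318, 0.2912, 0.0365]
orientation: [[-0.011, 0.035, -0.999], [-0.005, -0.999, -0.034], [-1.0, 0.005, 0.011]]
wrist_force: [-24.3, 3.7, 17.8]
opening: 0.0007
```

>>> servo_tool(
  increments=[
    [[1,0,0,-0.2,0,0,0],[1,0,0,-0.3,0,0,0],[1,0,0,-0.3,0,0,0]],
  ],
)

```text
time_s: 39.12
position: [0.5319, 0.2911, 0.0365]
orientation: [[-0.016, 0.034, -0.999], [-0.006, -0.999, -0.034], [-1.0, 0.006, 0.016]]
wrist_force: [-35.6, 5.6, 26.7]
opening: 0.0001
```

Hard stop: drawer shut. Back off and check everything.

>>> servo_tool(
  increments=[
    [[1,0,0,1,0,0,0],[1,0,0,3,0,0,0],[1,0,0,5,0,0,0],[1,-3,0,6,0,0,0],[1,-7,0,8,0,0,0],[1,-11,0,10,0,0,0],[1,-15,0,12,0,0,0],[1,-18,0,14,0,0,0],[1,-18,0,14,0,0,0]],
  ],
)

```text
time_s: 39.87
position: [0.4017, 0.2888, 0.2225]
orientation: [[0.01, 0.036, -0.999], [0.003, -0.999, -0.036], [-1.0, -0.003, -0.01]]
wrist_force: [-0.2, 0.5, -0.1]
opening: 0.0003
```

Run:
```python
from tip import *
st();snap('top','t10.png');snap('scene','s10.png')
it=load('t10.png')['im'][:,:,::-1]; im=load('s10.png')['im'][:,:,::-1]
a=cv2.resize(im[130:290,150:290],None,fx=2.8,fy=2.8,interpolation=cv2.INTER_CUBIC)
b=cv2.resize(it[120:280,300:420],None,fx=2.8,fy=2.8,interpolation=cv2.INTER_CUBIC)
cv2.imwrite('pics/c12.png',np.hstack([a,b]))
cv2.imwrite('pics/c13.png',cv2.resize(it[110:300,85:275],None,fx=3.1,fy=3.1,interpolation=cv2.INTER_CUBIC))
```

```text
39.8667 [0.4017 0.2888 0.2225] [[0.01, 0.036, -0.999], [0.003, -0.999, -0.036], [-1.0, -0.003, -0.01]] [-0.2  0.5 -0.1] 0.0003 [ 0.601  0.227  1.919 -0.003  0.985  2.138]
```

View pics/c12.png

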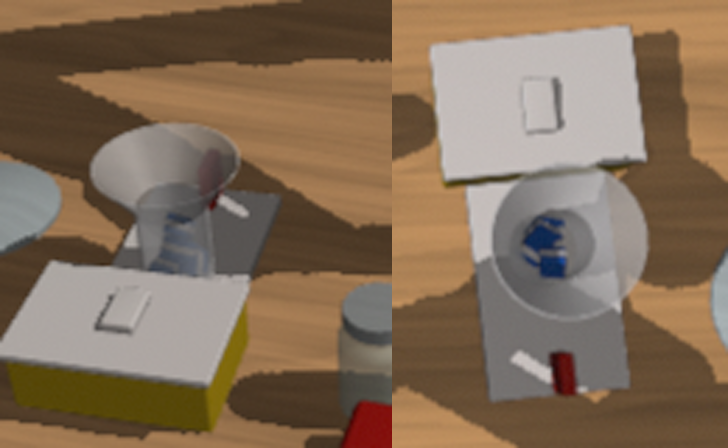

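View pics/c13.png

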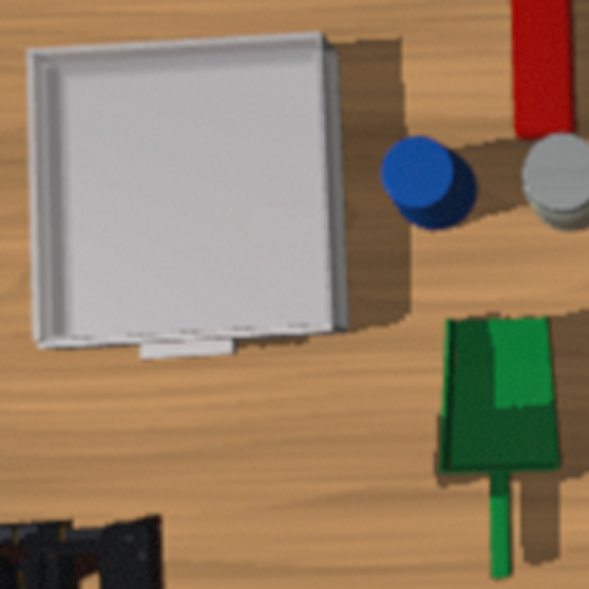

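View pics/s10.png

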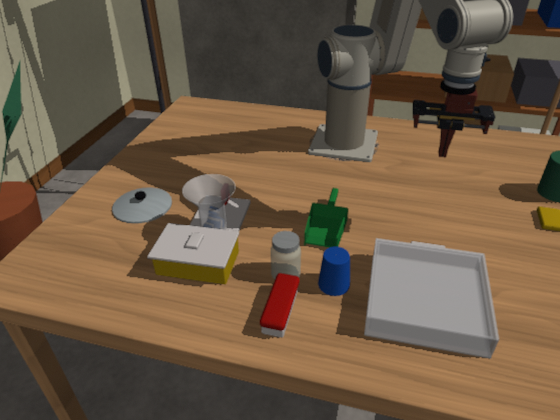

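Run:
```python
from h import *
m=load('t10.png'); q=lambda x,y,z: pz(m,300+x/2.8,120+y/2.8,z)
f1,f2,bl=q(99,401,.014),q(237,387,.014),q(75,187,.014)
d=f1-f2; yaw=np.arctan2(-d[0],d[1]); print(f1.round(4),f2.round(4),bl.round(4),'yaw',np.degrees(yaw),'w',np.linalg.norm(d))
mid=(f1+f2)/2; X=np.array([np.cos(yaw),np.sin(yaw),0]); print('front mid',mid.round(4),'rear',(mid+.21*X).round(4),'tube axis',(mid+.14*X).round(4))
hsv=cv2.cvtColor(m['im'],cv2.COLOR_RGB2HSV); k=cv2.inRange(hsv,(105,90,50),(130,255,255)); k[:, :300]=0;k[:150]=0;k[260:]=0
ys,xs=np.where(k); print('blue bbox',xs.min(),xs.max(),ys.min(),ys.max())
tc=(mid+.14*X)[:2]
for z in (.018,.04,.06):
    for a in range(0,360,90):
        print(z,a,np.round(proj(m,[tc[0]+.032*np.cos(np.radians(a)),tc[1]+.032*np.sin(np.radians(a)),z]),1),end=' ')
    print()
o=np.array([.6428,-.2618]);a=np.radians(4.55); dd=(mid+.21*X)[:2]-o; print('bin frame',dd@[np.cos(a),np.sin(a)],dd@[-np.sin(a),np.cos(a)])
# scene view blue in jar
s=load('s10.png'); hsv=cv2.cvtColor(s['im'],cv2.COLOR_RGB2HSV); k=cv2.inRange(hsv,(100,40,40),(130,255,255)); k[:, :190]=0;k[:, 235:]=0;k[:190]=0;k[235:]=0
ys,xs=np.where(k); print('scene blue',xs.min(),xs.max(),ys.min(),ys.max())
for z in (.018,.06,.094,.098): print(z,np.round(proj(s,[tc[0],tc[1],z]),1))
```

```text
[ 0.4259 -0.2106  0.014 ] [ 0.4359 -0.3433  0.014 ] [ 0.6332 -0.1945  0.014 ] yaw 4.332876880962464 w 0.13312857834790823
front mid [ 0.4309 -0.277   0.014 ] rear [ 0.6403 -0.2611  0.014 ] tube axis [ 0.5705 -0.2664  0.014 ]
blue bbox 347 361 198 218
0.018 0 [353.9 197.1] 0.018 90 [342.5 209.2] 0.018 180 [354.8 220.8] 0.018 270 [366.2 208.6] 
0.04 0 [355.3 196.4] 0.04 90 [343.6 208.7] 0.04 180 [356.2 220.5] 0.04 270 [367.8 208.1] 
0.06 0 [356.6 195.6] 0.06 90 [344.7 208.2] 0.06 180 [357.5 220.2] 0.06 270 [369.4 207.6] 
bin frame -0.0024321067262696836 0.0008899779778812196
scene blue 204 217 206 226
0.018 [213.3 224.7]
0.06 [211.8 212.4]
0.094 [210.5 202.1]
0.098 [210.3 200.8]
```

```bash
python3 -c "
from cell import bot
print(bot.close_job(), bot.state()['time_s'])"
```

```text
the job is handed in; nothing more can be done
the job is handed in; nothing more can be done
```

I finished every step and handed the job in at about 40 s of the 210 s limit. No verdict was reported, so the results below are from my own last checks.

- **Jar:** I gripped it by the fin and pushed it until the bin stopped it at about 20 N. In the last images the jar sat at 4.3° against the bin's 4.5°, about 1 mm off the middle of the bin. The foot's back edge measured 2.4 mm short of the bin front, but that is only good to a few mm because the lid hangs over the front. I take the jar as flush because of the firm contact force, and its position did not change after I let go.
- **Tablets:** Four were present. I loaded all four into the scoop and then tipped it over the funnel. They now show inside the outline of the tube, below the 80 mm height limit, and the scoop is empty.
- **Scoop:** It stands flat on the bench between the jar and the drawer unit.
- **Drawer:** I pushed it to a hard stop at about 36 N. The images show it shut.
- **Bystanders:** I saw no movement of the brush, pot lid, glass jar or cup in the images. The arm was clear of everything at the end.

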